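# Pack up the airbrush case

### The arm

A 6-joint arm with a two-finger parallel gripper is mounted at the origin on the work surface. World frame = base frame: x ahead of the robot, y to its left, z up, the work surface at z = 0. Lengths are in m, angles in rad, forces in N, time in s.
With the tool pointing down it reaches from about 0.375 to 0.975 m from the base axis. Payload 3.8 kg.
Tool frame: the origin (TCP) lies where the fingers leave the gripper's body, on its centre line; the fingertips stand 73 mm ahead of it and the grasp point (between the pads) lies 54 mm ahead of it (nose_length is the distance from the TCP to the fingertips, in m); z points along the fingers, y is the line along which they close (so a half turn about z gives the same grasp; the last joint's range is limited). The gripper opens to 85 mm and grips with 20 to 120 N. Pads are 22 mm wide; open, the fingers measure 114 mm over their backs; the gripper's body (76 mm by 85 mm) begins 54 mm behind the grasp point. The pads swing forward as they close: fully open they stand 13 mm farther back than shut.
Start: joints at [1.221, 0.264, 1.604, -0, 1.274, -0.037], TCP at [0.208, 0.642, 0.304] pointing down, gripper open.
Joint ranges: [-2.63, 2.63], [-0.94, 2.18], [0.31, 2.57], [-1.31, 4.45], [0, 2.66], [-2.55, 2.55]. Speed limits (rad/s): [2.57, 2.57, 3.14, 3.14, 3.14, 3.14].

### API

Orientations are given as a rotation vector (axis times angle).
In Python, from workcell import read_state, read_camera, calibration, finish_job, look_for, cut_out, tip_of, nose_length gives the robot as it stands.
- The arm moves only by the tool step_arm, never from a script. Its argument "targets" is a list of rows, each a list of 3 entries, a list of its own where there are three numbers: the turn, a rotation vector about the tool's x, y, z in rad, then the shift along the tool's x, y, z in mm, then the finger opening in mm, from 0 to 85.4. In form: [[[ax, ay, az], [x, y, z], grip], ...]. A call has 1 to 5 rows; each row shifts and turns the commanded pose from where the row before left it, along the tool's axes as they then stand; what a row does not reach is not made up. A row lasts 1/12 s, in which the tool goes at most 41.7 mm and 7.16 degrees, less where a joint would pass 70% of its speed; a pose out of reach is approached as far as the arm can. A call with a gripper value outside its range is refused whole. The fingers move at their own pace and stop on an object; "grip_force" is the grip in N (left out, the last holds). Time passes only in rows, so rows that do not move let the fingers close. It gives the time, the measured TCP pose, the force, the opening and the grip force at its end, in the units of the state.
- read_state(): the state, without advancing time (a new reading comes with each control period).
- read_camera(name): name is "scene" or "top"; returns the picture (384x512x3 uint8, red, green, blue); there is no depth.
- calibration(name): a dict with "camera_matrix" (3x3 intrinsics, pixels), "R" (3x3) and "t" (3): a world point X has camera coordinates R X + t. Camera axes: x right, y down, z forward; pixel columns grow to the right and rows downward; lengths in m; the calibration is good to about 2 mm. A picture is of the moment at which its call begins. calibration takes no time and is no camera call.
- finish_job(): hands the job in; it is judged then, once.
Trained networks look in the newest picture that a camera, given by its name, has taken for a name from the list of things; names that differ only in an ending like _2 or _b are one class to them, and where a whole thing is asked for, a point or a joint stands for the part that bears it (a point fixed in the world has none). Each returns a list of dicts, best first, with "score" (0 to 1); they miss things now and then, are a little off and sometimes report something else, mostly with a low value. They report only what shows in the picture. A call takes as long as a camera call. They do not tell look-alikes from the thing itself.
- look_for(camera, query): "extent" ([left, top, right, bottom] in pixels, round what is visible of it).
- cut_out(camera, query): "region" (384x512 bool, what is visible of it) and "extent" ([left, top, right, bottom] in pixels, round what is visible of it).
- tip_of(camera, query): "at" ([row, column] in pixels: a listed point, or the origin of a listed thing).
The state is a dict: "time": time; "q": joint angles; "joint_vel": joint speeds; "joint_torque": joint torques, N m; "tool_pos": TCP position; "tcp_rot": TCP orientation; "wrist_force": force on the tool from outside, world axes, zero at the start; "torque": the same for the moment, N m; "width": opening from 0.0 (shut) to 1.0 (fully open); "grip_force": force on a finger pad.
Only numpy, scipy, OpenCV 4.12 (cv2) and the standard library are available. Lean on these libraries where they do the work, as an engineer would, in place of code of your own. Each camera call takes 0.05 s, during which the arm holds its last target. There are 200 camera calls.

### The job

Pack up the airbrush stand. First blow off the leftover air: pull the sleeve of the quick coupler all the way back, hold it there for about a second and let go so that it springs forward again; then stand every paint pot that is out on the table upright on the floor of the case's open bay. Finally shut the lid fully, hook the draw latch's loop over the keeper on the lid and press the lever down flat so that the latch is locked past centre; leave the brush jar, the drink bottle and the boxed figure where they are.

Things in the scene. Friction and masses are not known exactly. Their poses are not given: they have to be found in the camera images.
- case: Black airbrush case, fixed; 220 mm (its x, centred) by 310 mm (its y, -175 to +135); origin on its underside. y -35 to +135 is the open paint bay: walls 6 mm, floor 8 mm and rim 66 mm above the table. y -175 to -35 is a closed deck, top 74 mm above the table, carrying the draw latch at x = 0. All latch parts and the lid turn about axes along the case's x.
- bay_floor (a point): Centre of the bay's floor, 8 mm above the table. Axes of the case. Inside, the bay reaches 104 mm either way in x and 79 mm either way in y.
- lid (a joint): Lid hinge, rad: 0 = shut flat on the rim, grows as it opens, to 2.1. Starts wide open, leaning back beyond upright. Stiff hinge: the lid (0.35 kg) stays where it is left, friction 0.42 N m, so it must be pushed all the way down.
- lid_hinge (a point): Middle of the hinge line, at the +y side of the case, 66 mm high, line along the case's x. The lid is a panel 220 mm wide, 170 mm from hinge to front edge, 8 mm thick; shut, its outer face is 8 mm above the rim. Frame turns with the lid; the case's axes when shut.
- keeper (a point): Catch point on the lid's steel keeper: middle of its post's face (18 mm wide, facing the hinge), 17 mm in from the lid's front edge, 30 mm above the rim when shut. Frame as lid_hinge. A lip overhangs the face by 6 mm in +y, from 6 to 10 mm above this point. Below, a pedestal 36 mm wide has its top 6 mm below this point and reaches 16 mm in +y beyond the face.
- lever (a joint): Draw latch lever, rad: 0 = flat (locked past centre, pointing along the case's -y), grows as it is lifted up and over towards the keeper; pi/2 = upright. Stays where left by friction (0.06 N m). Starts somewhat raised. With the loop hooked it must be pushed down to 0 over a springy dead point at about 0.3; at most about 5 N at its end.
- latch_pivot (a point): Axis of the lever, fixed on the case: 22 mm above the deck, 96 mm above the table. With the lid shut the keeper point lies 47 mm from it in the case's +y, at the same height. Axes of the case.
- lever_end (a point): On the lever, 60 mm from its axis. The lever is a flat steel bar 20 mm wide (case x), 68 mm long from its axis, 6 mm thick (9 mm at the tip).
- loop (a joint): Angle of the loop on the lever, rad: 0 = as locked, grows as it is swung up and back over the lever to its stop at 3.10, where it starts. Almost no friction. The loop's axis is on the lever, 22 mm from the lever's axis (locked: 20.9 mm in -y and 6.8 mm below it). Two side rods, 5 mm thick, 35 mm apart, straddle the lever.
- bar (a point): Middle of the loop's cross bar, 6 mm thick, 41 mm wide (case x), 67 mm from the loop's axis (springy: gives up to 9 mm lengthwise at 6 N/mm). To hook it: over the keeper's lip, down at least 9 mm beyond the face in +y, onto the pedestal; pushing the lever down then draws it under the lip against the face.
- tab (a point): Centre of the black barrel at the loop's end, in line 22 mm beyond the cross bar (89 mm from the loop's axis): 12 mm thick, 16 mm wide, axis along the case's x. Pinched at its ends (fingers closing along the case's x) it can turn between the fingers, and loop and lever follow wherever it is led.
- outlet: Fixed grey air block with a brass quick coupler pointing along its -x. Origin on the table under the coupler; block 70 by 90 by 115 mm, centred 65 mm in +x of it; a black knob on top reaches 145 mm.
- sleeve (a joint): Travel of the coupler's sleeve, m: 0 = forward (rest), 0.014 = fully back. The spring needs about 4 N to start and 9 N at the end.
- sleeve_mid (a point): Centre of the steel sleeve, 26 mm thick, 34 mm long along the outlet's x, 85 mm above the table, free all round. Pulled back it moves along the outlet's +x, towards the block. Axes of the outlet.
- pot0_mid (a point): Paint pot (up to four, some may be absent): cream pot 36 mm across with black cap 32 mm across from 24 mm up, 40 mm high in all; this point is at half height (20 mm), z up. Standing on the table. 50 to 100 g.
- pot1_mid (a point): Paint pot (up to four, some may be absent): cream pot 36 mm across with black cap 32 mm across from 24 mm up, 40 mm high in all; this point is at half height (20 mm), z up. Standing on the table. 50 to 100 g.
- pot2_mid (a point): Paint pot (up to four, some may be absent): cream pot 36 mm across with black cap 32 mm across from 24 mm up, 40 mm high in all; this point is at half height (20 mm), z up. Standing on the table. 50 to 100 g.
- pot3_mid (a point): Paint pot (up to four, some may be absent): cream pot 36 mm across with black cap 32 mm across from 24 mm up, 40 mm high in all; this point is at half height (20 mm), z up. Standing on the table. 50 to 100 g.
- brush_pot: Steel jar with brushes, 72 mm across, jar 100 mm high; leave alone. Origin under it.
- drink: Pink drink bottle, 60 mm across, 170 mm high; leave alone. Origin under it.
- figure_box: Boxed figure, carton 90 by 115 by 160 mm; leave alone. Origin under it.
Not all that is in view belongs to the job. Leave any red look-alike of the part that bears pot0_mid alone. What is shaped like the part that bears pot3_mid but turquoise is not meant.

How it is judged:
On the way, in this order (a step that is already met when the one before it is completed fails the run):
1. the coupler's sleeve is held fully back (value of joint sleeve above 0.0115 m), for 0.4 s.
2. the sleeve has sprung forward and is let go (value of joint sleeve below 0.002 m and contact force between the fingers and sleeve below 0.3 N), for 0.2 s.
3. every pot stands upright in the bay, released (x of pot0_mid in the frame of case between -0.105 and 0.105 m and y of pot0_mid in the frame of case between -0.03 and 0.13 m and z of each of pot0_mid, pot1_mid, pot2_mid, pot3_mid in the frame of case below 0.036 m and angle between each of pot0_mid, pot1_mid, pot2_mid, pot3_mid's own z axis and vertical below 0.3 rad and x of pot1_mid in the frame of case between -0.105 and 0.105 m and y of pot1_mid in the frame of case between -0.03 and 0.13 m and x of pot2_mid in the frame of case between -0.105 and 0.105 m and y of pot2_mid in the frame of case between -0.03 and 0.13 m and x of pot3_mid in the frame of case between -0.105 and 0.105 m and y of pot3_mid in the frame of case between -0.03 and 0.13 m and contact force between the fingers and pot0 below 0.3 N and contact force between the fingers and pot1 below 0.3 N and contact force between the fingers and pot2 below 0.3 N and contact force between the fingers and pot3 below 0.3 N), for 0.2 s.
4. the lid is shut (value of joint lid below 0.04 rad), for 0.2 s.
5. the loop's bar is behind the keeper, under its lip's height (y of bar in the frame of keeper between 0.0005 and 0.018 m and z of bar in the frame of keeper between -0.008 and 0.004 m and value of joint lid below 0.04 rad and value of joint lever above 0.5 rad), for 0.2 s.
6. the lever is pressed flat with the loop still hooked (y of bar in the frame of keeper between 0.0005 and 0.018 m and z of bar in the frame of keeper between -0.008 and 0.004 m and value of joint lever below 0.06 rad), for 0.2 s.
At the end, for the whole second after the job is handed in: Lever within 0.06 rad of flat, loop's bar behind the keeper (0 to 18 mm behind the face, below the lip), lid within 0.04 rad of shut, sleeve forward within 2 mm, every present pot upright (within 0.3 rad) on the bay's floor and at rest (all of step 6 and value of joint lid below 0.04 rad and value of joint sleeve below 0.002 m and x of pot0_mid in the frame of case between -0.105 and 0.105 m and y of pot0_mid in the frame of case between -0.03 and 0.13 m and z of each of pot0_mid, pot1_mid, pot2_mid, pot3_mid in the frame of case below 0.036 m and angle between each of pot0_mid, pot1_mid, pot2_mid, pot3_mid's own z axis and vertical below 0.3 rad and x of pot1_mid in the frame of case between -0.105 and 0.105 m and y of pot1_mid in the frame of case between -0.03 and 0.13 m and x of pot2_mid in the frame of case between -0.105 and 0.105 m and y of pot2_mid in the frame of case between -0.03 and 0.13 m and x of pot3_mid in the frame of case between -0.105 and 0.105 m and y of pot3_mid in the frame of case between -0.03 and 0.13 m and linear speed of each of pot0, pot1, pot2, pot3 below 0.05 m/s); the robot touches nothing.
It fails at once if the brush jar is moved more than 40 mm or tipped (distance of brush_pot from where it was at the start of the episode above 0.04 m or angle between brush_pot's own z axis and vertical above 0.35 rad).
It fails at once if the drink bottle is moved more than 40 mm or tipped (distance of drink from where it was at the start of the episode above 0.04 m or angle between drink's own z axis and vertical above 0.35 rad).
It fails at once if the boxed figure is moved more than 40 mm or tipped (distance of figure_box from where it was at the start of the episode above 0.04 m or angle between figure_box's own z axis and vertical above 0.35 rad).
Of pot0, pot1, pot2, pot3 only 2 to 4 are there at a start; the rules pass over those that are not, and their reading is None.
At some moment in a run one of pot0, pot1, pot2, pot3 may be knocked a few centimetres aside while the robot is not near it.
It also fails if it takes over 210 s, if anything falls off the work surface, if the arm or the gripper's body presses on something with over 40 N, if the wrist force passes 120 N, or if a joint passes its speed limit or range.

## Working session

There is one attempt and no reset: what is moved stays moved. The work goes in short steps, Python scripts to look and compute and a tool call to move; the robot and the scene stay as the last step left them, time stands still between calls to the robot, and variables do not carry over. Pictures are saved under pics/ and viewed, at most 14 in all, crops included, and the job is handed in when it is done.

Besides the shell and the picture viewer there is one more tool, called after ">>>" as a command line: name --argument value ..., lists and objects as JSON in quotes. step_arm: Moves the arm, as the interface text tells. Its arguments: {"type":"object","properties":{"targets":{"type":"array","items":{"type":"array"}},"grip_force":{"type":"number"}},"required":["targets"]}

```bash
ls; mkdir -p pics
python3 - <<'E'
from workcell import *
import cv2,numpy as np
s=read_state(); print({k:np.round(v,3).tolist() for k,v in s.items()}, nose_length)
for n in ("scene","top"):
    im=read_camera(n); cv2.imwrite(f"pics/{n}0.png",cv2.resize(im[:,:,::-1],(800,600)))
    c=calibration(n); print(n,np.round(c["camera_matrix"],1).tolist(),np.round(c["R"],3).tolist(),np.round(c["t"],3).tolist())
    for q in ["case","bay_floor","lid_hinge","keeper","latch_pivot","lever_end","bar","tab","outlet","sleeve_mid","pot0_mid","pot1_mid","brush_pot","drink","figure_box"]:
        print(q,[(round(d["score"],2),np.round(d["at"]).tolist()) for d in tip_of(n,q)][:6])
E
```

```text
pics
{'time': 0.0, 'q': [1.221, 0.265, 1.605, 0.0, 1.274, -0.037], 'joint_vel': [0.001, 0.0, 0.001, -0.0, 0.0, 0.001], 'joint_torque': [-0.0, -51.512, -36.732, 0.0, 0.013, -0.0], 'tool_pos': [0.208, 0.642, 0.303], 'tcp_rot': [-0.489, -3.103, 0.003], 'wrist_force': [-0.314, 0.161, 0.31], 'torque': [-0.003, -0.032, 0.001], 'grip_force': 0.0, 'width': 0.999} 0.0726
scene [[382.6, 0.0, 252.3], [0.0, 382.6, 197.8], [0.0, 0.0, 1.0]] [[0.497, 0.867, -0.011], [0.551, -0.326, -0.769], [-0.67, 0.376, -0.64]] [-0.343, -0.25, 1.651]
case [(0.72, [196.0, 275.0])]
bay_floor [(0.79, [185.0, 288.0])]
lid_hinge [(0.84, [169.0, 306.0]), (0.43, [186.0, 286.0])]
keeper [(0.7, [127.0, 331.0])]
latch_pivot [(0.91, [188.0, 255.0]), (0.63, [131.0, 327.0])]
lever_end [(0.71, [186.0, 255.0]), (0.51, [177.0, 245.0])]
bar [(0.72, [241.0, 112.0]), (0.6, [178.0, 238.0])]
tab [(0.56, [180.0, 232.0]), (0.26, [242.0, 176.0])]
outlet [(0.7, [240.0, 114.0])]
sleeve_mid [(0.47, [220.0, 104.0]), (0.3, [293.0, 157.0])]
pot0_mid [(0.67, [240.0, 219.0]), (0.62, [234.0, 192.0])]
pot1_mid [(0.59, [215.0, 161.0])]
brush_pot [
[... 167 characters left out ...]
.0, -0.01], [-0.984, 0.004, -0.178], [0.178, 0.01, -0.984]] [0.045, 0.624, 1.135]
case [(0.91, [220.0, 221.0])]
bay_floor [(0.75, [218.0, 206.0])]
lid_hinge [(0.88, [221.0, 176.0])]
keeper [(0.62, [216.0, 136.0])]
latch_pivot [(0.68, [244.0, 338.0]), (0.63, [212.0, 237.0])]
lever_end [(0.75, [213.0, 255.0])]
bar [(0.51, [210.0, 270.0])]
tab [(0.67, [193.0, 134.0]), (0.58, [210.0, 270.0])]
outlet [(0.91, [241.0, 390.0])]
sleeve_mid [(0.55, [244.0, 399.0])]
pot0_mid [(0.62, [181.0, 303.0]), (0.61, [204.0, 322.0])]
pot1_mid [(0.73, [218.0, 206.0]), (0.5, [244.0, 335.0])]
brush_pot [(0.85, [151.0, 302.0])]
drink [(0.56, [163.0, 370.0])]
figure_box [(0.66, [193.0, 134.0]), (0.39, [201.0, 321.0])]
```

View pics/scene0.png

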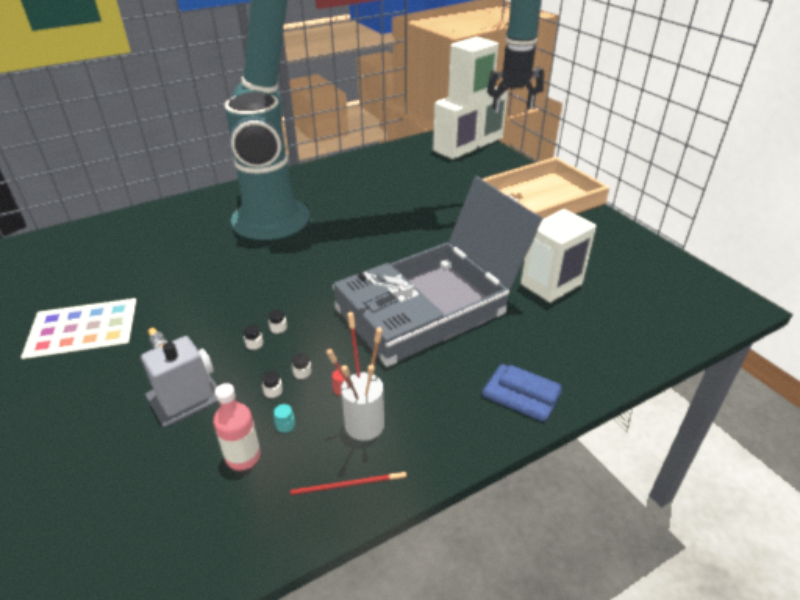

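View pics/top0.png

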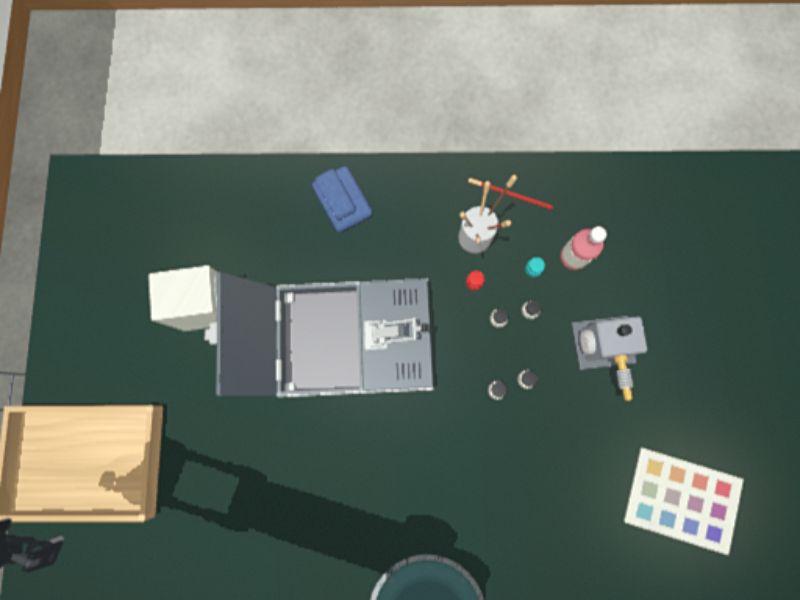

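```bash
cat > h.py <<'E'
from workcell import *
import cv2,numpy as np
from scipy.optimize import least_squares
from scipy.spatial.transform import Rotation as Ro
C={n:calibration(n) for n in("scene","top")}
def proj(n,X):
    c=C[n]; p=(np.atleast_2d(X)@c["R"].T+c["t"])@c["camera_matrix"].T
    return p[:,:2]/p[:,2:]
def ray(n,uv):
    c=C[n]; d=c["R"].T@np.linalg.inv(c["camera_matrix"])@np.array([uv[0],uv[1],1.]); return -c["R"].T@c["t"],d
def atz(n,uv,z):
    o,d=ray(n,uv); return o+d*(z-o[2])/d[2]
def tri(us,ut):
    A=[];b=[]
    for n,uv in(("scene",us),("top",ut)):
        o,d=ray(n,uv); d=d/np.linalg.norm(d); P=np.eye(3)-np.outer(d,d); A.append(P); b.append(P@o)
    X=np.linalg.lstsq(np.vstack(A),np.hstack(b),rcond=None)[0]
    return X
def casep(pose,P):
    x,y,a=pose; P=np.atleast_2d(P); return np.c_[x+P[:,0]*np.cos(a)-P[:,1]*np.sin(a), y+P[:,0]*np.sin(a)+P[:,1]*np.cos(a), P[:,2]]
def crop(n,im,l,t,r,b,k,name,pts=[]):
    o=cv2.resize(im[t:b,l:r,::-1],None,fx=k,fy=k,interpolation=cv2.INTER_CUBIC)
    for p in pts:
        cv2.circle(o,(int((p[0]+.5-l)*k),int((p[1]+.5-t)*k)),2,(0,0,255),-1)
    cv2.imwrite("pics/"+name,o)
E
python3 - <<'E'
from h import *
print("tri sleeve",tri((104,220),(399,244)))
im=read_camera("top")
for q in("pot0_mid","pot1_mid"):
  for d in cut_out("top",q): 
    l,t,r,b=d["extent"]; print(q,round(d["score"],2),np.round(d["extent"]), np.round(atz("top",((l+r)/2,(t+b)/2),.02),3))
for d in tip_of("top","pot0_mid"): print(np.round(d["at"],1),np.round(atz("top",d["at"][::-1],.02),3),d["score"])
for d in cut_out("top","sleeve_mid")+cut_out("top","outlet"): print(np.round(d["extent"]),d["score"],d["region"].sum())
ims=read_camera("scene")
for q in("pot0_mid","pot1_mid"):
  for d in cut_out("scene",q): 
    l,t,r,b=d["extent"]; print("s",q,round(d["score"],2),np.round(d["extent"]), np.round(atz("scene",((l+r)/2,(t+b)/2),.02),3))
for d in cut_out("scene","sleeve_mid"): print("s",np.round(d["extent"]),d["score"],d["region"].sum())
a=cv2.resize(im[170:270,130:290,::-1],None,fx=5,fy=5,interpolation=cv2.INTER_CUBIC);cv2.imwrite("pics/t1.png",a)
b1=cv2.resize(im[180:270,280:430,::-1],None,fx=5,fy=5,interpolation=cv2.INTER_CUBIC);cv2.imwrite("pics/t2.png",b1)
E
```

```text
tri sleeve [ 0.45709076 -0.38356773  0.07810818]
pot0_mid 0.56 [297. 175. 311. 187.] [ 0.667 -0.108  0.02 ]
pot0_mid 0.39 [129. 176. 183. 256.] [0.551 0.381 0.02 ]
pot0_mid 0.27 [242. 203. 275. 216.] [0.571 0.044 0.02 ]
pot1_mid 0.42 [328. 237. 343. 251.] [ 0.459 -0.205  0.02 ]
[178.2 304.4] [ 0.676 -0.109  0.02 ] 0.54
[199.8 319.1] [ 0.603 -0.156  0.02 ] 0.46
[294. 112. 329. 163.] 0.7 679
[398. 234. 407. 252.] 0.46 94
[364. 204. 414. 254.] 0.79 1510
[241. 202. 275. 217.] 0.51 317
s pot0_mid 0.63 [214. 236. 219. 258.] [ 0.679 -0.116  0.02 ]
s pot0_mid 0.54 [187. 226. 197. 243.] [ 0.594 -0.16   0.02 ]
s pot1_mid 0.73 [155. 208. 167. 223.] [ 0.461 -0.212  0.02 ]
s pot1_mid 0.67 [213. 112. 348. 232.] [0.46  0.253 0.02 ]
```

View pics/t1.png

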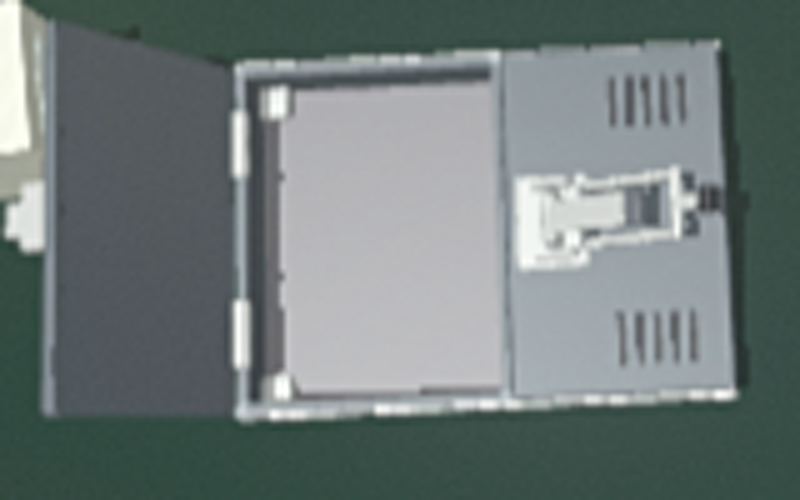

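View pics/t2.png

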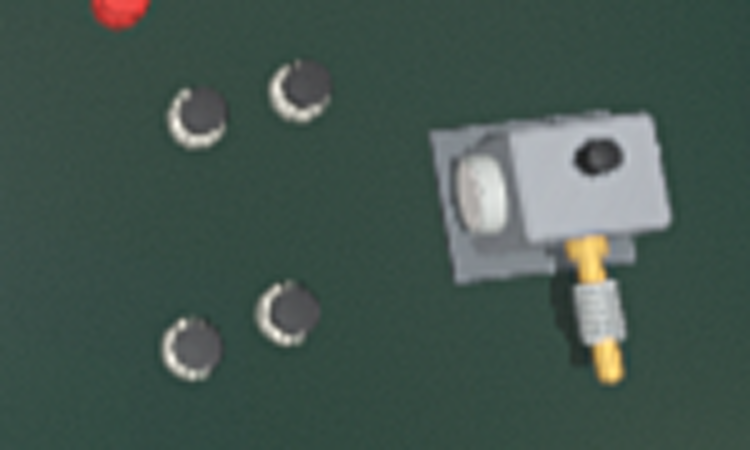

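```bash
cat > f.py <<'E'
from h import *
pc=[(205,110),(306,84),(195,343),(294,310)]
for p in pc: print("pot",np.round(atz("top",(p[0]/5+280-.5+.1,p[1]/5+180-.5+.1),.04),4))
for p in [(253,330),(277,315),(302,359),(271,378)]: print("pot s",np.round(atz("scene",(p[0]*.64-.2,p[1]*.64-.2),.04),4))
for p in [(600,313),(587,240),(610,380),(590,282),(609,342)]: print("slv",np.round(atz("top",(p[0]/5+280-.4,p[1]/5+180-.4),.085),4))
E
python3 f.py
python3 - <<'E'
from h import *
obs=[((718,42),(.11,-.175,.074)),((735,395),(-.11,-.175,.074)),((238,65),(.11,.135,.066)),((240,418),(-.11,.135,.066)),((499,50),(.11,-.035,.074)),((510,398),(-.11,-.035,.074))]
uv=np.array([(p[0]/5+130-.4,p[1]/5+170-.4) for p,_ in obs]); P=np.array([q for _,q in obs])
r=least_squares(lambda s:(proj("top",casep(s,P))-uv).ravel(),[.57,.1,0]); print("case",r.x,np.round(r.fun,1))
pose=r.x; np.save("case.npy",pose)
im=read_camera("scene")
E_=casep(pose,np.vstack([P,[.11,-.175,0],[-.11,-.175,0],[-.11,.135,0],[0,-.082,.096],[0,-.035,.096],[0,.05,.008]]))
crop("scene",im,60,110,360,290,2.66,"s1.png",np.vstack([proj("scene",E_),proj("scene",np.array([[.482,-.387,.085]]))]))
# axis triangulation of latch things with nets
for q in("lever_end","bar","tab","keeper","latch_pivot","sleeve_mid"):
    S=tip_of("scene",q);T=tip_of("top",q)
    for s in S[:2]:
        for t in T[:2]:
            X=tri(s["at"][::-1],t["at"][::-1]); e=np.abs(proj("scene",X)[0]-s["at"][::-1]).max()
            c=np.cos(pose[2]);sn=np.sin(pose[2]);d=X[:2]-pose[:2]
            if e<4: print(q,np.round(X,3),"case",np.round([c*d[0]+sn*d[1],-sn*d[0]+c*d[1],X[2]],3),round(e,1),s["score"],t["score"])
E
```

```text
pot [ 0.5941 -0.1576  0.04  ]
pot [ 0.6109 -0.2235  0.04  ]
pot [ 0.4451 -0.1466  0.04  ]
pot [ 0.4656 -0.2099  0.04  ]
pot s [ 0.4647 -0.2076  0.04  ]
pot s [ 0.4447 -0.1471  0.04  ]
pot s [ 0.5953 -0.1537  0.04  ]
pot s [ 0.6129 -0.2245  0.04  ]
slv [ 0.4613 -0.3867  0.085 ]
slv [ 0.5058 -0.3818  0.085 ]
slv [ 0.4211 -0.3899  0.085 ]
slv [ 0.4801 -0.3819  0.085 ]
slv [ 0.4439 -0.3909  0.085 ]
case [0.54797404 0.16537066 0.04139451] [ 0.3  0.1  0.5 -0.7 -0.4  0.3 -0.5 -0.8  0.1  0.4  0.   0.7]
lever_end [0.549 0.055 0.122] case [-0.004 -0.111  0.122] 1.3 0.42 0.81
bar [0.55  0.028 0.142] case [-0.004 -0.138  0.142] 2.2 0.41 0.41
tab [0.559 0.007 0.144] case [ 0.004 -0.159  0.144] 0.7 0.5 0.4
keeper [0.542 0.387 0.188] case [0.003 0.222 0.188] 2.0 0.55 0.83
latch_pivot [0.556 0.097 0.088] case [ 0.005 -0.069  0.088] 1.0 0.66 0.8
sleeve_mid [ 0.461 -0.384  0.099] case [-0.11  -0.545  0.099] 1.2 0.5 0.61
```

View pics/s1.png

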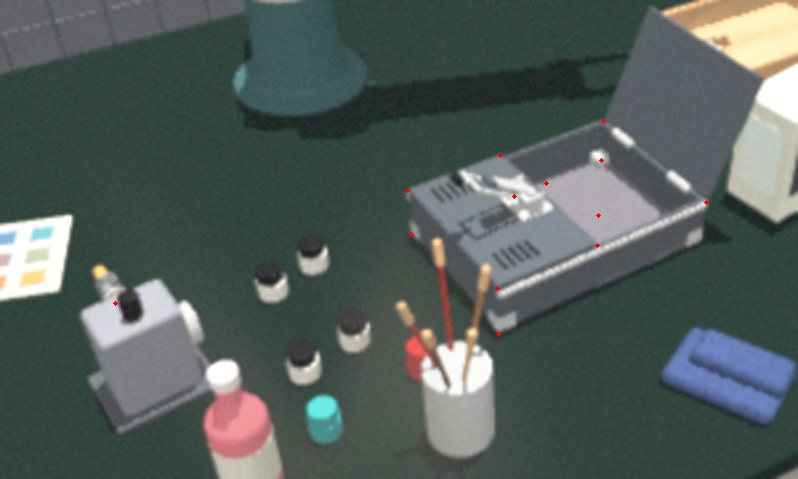

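Both pictures show four cream pots between the case and the grey outlet, the red and turquoise look-alikes near the jar, and the lid leaning back at about 2.0 rad. The loop is folded over the raised lever. The case fit (red dots) sits on its corners. I'm rotating the wrist first.

>>> step_arm --targets '[[[0,0,0.125],[0,0,-20],85],[[0,0,0.125],[0,0,-20],85],[[0,0,0.125],[0,0,-15],85],[[0,0,0.125],[0,0,0],85],[[0,0,0.125],[0,0,0],85]]'

```text
time: 3.17
tool_pos: [0.208, 0.6429, 0.3612]
tcp_rot: [-1.428, -2.798, -0.006]
wrist_force: [0.2, 0.2, 0.0]
width: 0.994
grip_force: 0.0
```

>>> step_arm --targets '[[[0,0,0.125],[0,0,0],85],[[0,0,0.125],[0,0,0],85],[[0,0,0.125],[0,0,0],85],[[0,0,0.125],[0,0,0],85],[[0,0,0.125],[0,0,0],85]]'

```text
time: 3.58
tool_pos: [0.2077, 0.6422, 0.3589]
tcp_rot: [2.219, 2.223, -0.0]
wrist_force: [0.5, 0.3, -0.3]
width: 0.995
grip_force: 0.0
```

>>> step_arm --targets '[[[0,0,0.125],[0,0,0],85],[[0,0,0.125],[0,0,0],85],[[0,0,0.125],[0,0,0],85],[[0,0,0.125],[0,0,0],85],[[0,0,0.125],[0,0,0],85]]'

```text
time: 4.0
tool_pos: [0.2077, 0.6422, 0.3589]
tcp_rot: [2.795, 1.433, -0.0]
wrist_force: [-0.2, 0.2, -1.0]
width: 0.999
grip_force: 0.0
```

```bash
cat >> h.py <<'E'
def yaw_now(s=None):
    R=Ro.from_rotvec((s or read_state())["tcp_rot"]).as_matrix(); return np.arctan2(R[1,1],R[0,1]),R
def plan(wps,s=None):
    """wps: list of world TCP points; prints tool-frame shifts with present orientation"""
    s=s or read_state(); a,R=yaw_now(s); p=np.array(s["tool_pos"])
    print("t",round(s["time"],2),"pos",np.round(p,4),"yaw",round(a,3),"tilt",np.round(R[:2,2],3),"F",np.round(s["wrist_force"],1),"w",round(s["width"]*85.4,1),"grip",round(s["grip_force"],1))
    for w in wps:
        d=R.T@(np.array(w)-p)*1000; print("  shift",np.round(d,1),"len",round(np.linalg.norm(d)),"rows",int(np.ceil(np.linalg.norm(d)/41)),"per row",np.round(d/np.ceil(np.linalg.norm(d)/41),1)); p=np.array(w)
E
python3 - <<'E'
from h import *
plan([(.40,.25,.36),(.42,-.37,.30)])
for p in [(510,130),(652,113),(670,225),(525,243)]: print(np.round(atz("top",(p[0]/5+279.6,p[1]/5+179.6),.115),4))
print("knob",atz("top",(600/5+279.6,157/5+179.6),.14))
E
```

```text
t 4.0 pos [0.2077 0.6422 0.3589] yaw -0.623 tilt [-0. -0.] F [-0.2  0.2 -1. ] w 85.3 grip 0.0
  shift [-206.3  385.1   -1.1] len 437 rows 11 per row [-18.8  35.   -0.1]
  shift [-491.8  378.1   60. ] len 623 rows 16 per row [-30.7  23.6   3.8]
[ 0.5698 -0.3292  0.115 ]
[ 0.5798 -0.4153  0.115 ]
[ 0.5121 -0.421   0.115 ]
[ 0.5016 -0.3339  0.115 ]
knob [ 0.54999362 -0.3728662   0.14      ]
```

>>> step_arm --targets '[[[0,0,0],[-19,35,0],60],[[0,0,0],[-19,35,0],60],[[0,0,0],[-19,35,0],60],[[0,0,0],[-19,35,0],60],[[0,0,0],[-19,35,0],60]]'

```text
time: 4.42
tool_pos: [0.2958, 0.4619, 0.3589]
tcp_rot: [2.79, 1.443, 0.0]
wrist_force: [0.6, -0.4, 0.7]
width: 0.702
grip_force: 0.0
```

>>> step_arm --targets '[[[0,0,0],[-19,35,0],60],[[0,0,0],[-19,35,0],60],[[0,0,0],[-19,35,0],60],[[0,0,0],[-19,35,0],60],[[0,0,0],[-19,35,0],60]]'

```text
time: 4.83
tool_pos: [0.3836, 0.283, 0.3592]
tcp_rot: [-2.791, -1.443, -0.002]
wrist_force: [0.5, 0.7, -0.2]
width: 0.703
grip_force: 0.0
```

>>> step_arm --targets '[[[0,0,0],[-31,24,4],60],[[0,0,0],[-31,24,4],60],[[0,0,0],[-31,24,4],60],[[0,0,0],[-31,24,4],60],[[0,0,0],[-31,24,4],60]]'

```text
time: 5.25
tool_pos: [0.391, 0.0872, 0.3391]
tcp_rot: [2.79, 1.443, 0.002]
wrist_force: [0.8, 0.1, 0.1]
width: 0.7
grip_force: 0.0
```

>>> step_arm --targets '[[[0,0,0],[-31,24,4],60],[[0,0,0],[-31,24,4],60],[[0,0,0],[-31,24,4],60],[[0,0,0],[-31,24,4],60],[[0,0,0],[-31,24,4],60]]'

```text
time: 5.67
tool_pos: [0.3992, -0.1089, 0.3192]
tcp_rot: [2.79, 1.441, 0.002]
wrist_force: [1.0, 0.2, -0.7]
width: 0.702
grip_force: 0.0
```

>>> step_arm --targets '[[[0,0,0],[-31,24,4],60],[[0,0,0],[-31,24,4],60],[[0,0,0],[-31,24,4],60],[[0,0,0],[-31,24,4],60],[[0,0,0.125],[-31,24,4],60]]'

```text
time: 6.08
tool_pos: [0.4074, -0.3049, 0.299]
tcp_rot: [2.876, 1.263, 0.001]
wrist_force: [1.1, 0.6, 0.5]
width: 0.704
grip_force: 0.0
```

>>> step_arm --targets '[[[0,0,0.125],[0,0,0],60],[[0,0,0.125],[0,0,0],60],[[0,0,0.125],[0,0,0],60],[[0,0,0.125],[0,0,0],60],[[0,0,0.125],[0,0,0],60]]'

```text
time: 6.5
tool_pos: [0.4077, -0.3031, 0.2989]
tcp_rot: [3.126, 0.309, 0.0]
wrist_force: [0.5, 0.2, 0.1]
width: 0.705
grip_force: 0.0
```

>>> step_arm --targets '[[[0,0,0.1],[0,0,0],60],[[0,0,0],[0,0,0],60]]'

```text
time: 6.67
tool_pos: [0.4078, -0.3028, 0.299]
tcp_rot: [3.137, 0.159, 0.0]
wrist_force: [0.5, 0.1, 0.1]
width: 0.703
grip_force: 0.0
```

Run:
```python
from h import *
plan([(.458,-.385,.22),(.458,-.385,.142)])
```

```text
t 6.67 pos [ 0.4078 -0.3028  0.299 ] yaw -1.469 tilt [ 0. -0.] F [0.5 0.1 0.1] w 60.0 grip 0.0
  shift [41.6 86.8 79. ] len 125 rows 4 per row [10.4 21.7 19.8]
  shift [-0. -0. 78.] len 78 rows 2 per row [-0. -0. 39.]
```

>>> step_arm --targets '[[[0,0,0],[10.5,22,20],60],[[0,0,0],[10.5,22,20],60],[[0,0,0],[10.5,22,20],60],[[0,0,0],[10,21,19],60],[[0,0,0],[0,0,0],60]]'

```text
time: 7.08
tool_pos: [0.4581, -0.3865, 0.2151]
tcp_rot: [-3.134, -0.166, 0.006]
wrist_force: [-1.0, 0.7, -0.5]
width: 0.703
grip_force: 0.0
```

>>> step_arm --targets '[[[0,0,0],[0,0,26],60],[[0,0,0],[0,0,26],60],[[0,0,0],[0,0,26],60],[[0,0,0],[0,0,0],60]]'

```text
time: 7.42
tool_pos: [0.4551, -0.3821, 0.1366]
tcp_rot: [-3.13, -0.166, 0.011]
wrist_force: [-1.6, 1.5, -0.6]
width: 0.703
grip_force: 0.0
```

Run:
```python
from h import *
plan([(.458,-.385,.142)])
im=read_camera("top"); ims=read_camera("scene")
a=cv2.resize(im[190:290,350:450,::-1],(400,400),interpolation=cv2.INTER_CUBIC)
b=cv2.resize(ims[130:230,60:160,::-1],(400,400),interpolation=cv2.INTER_CUBIC)
cv2.imwrite("pics/g1.png",np.hstack([a,b]))
```

```text
t 7.42 pos [ 0.4551 -0.3821  0.1366] yaw -1.465 tilt [-0.008  0.007] F [-1.6  1.5 -0.6] w 60.1 grip 0.0
  shift [ 2.5  3.1 -5.5] len 7 rows 1 per row [ 2.5  3.1 -5.5]
```

View pics/g1.png

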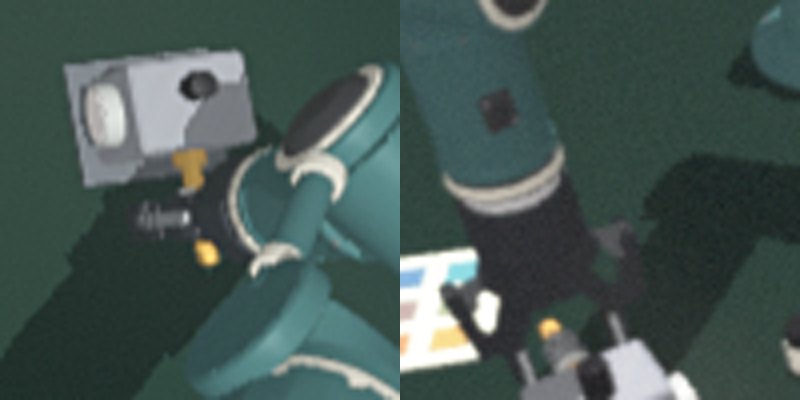

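The fingers straddle the sleeve (scene crop, around 565,345). I'll trim the position and close.

>>> step_arm --targets '[[[0,0,0],[2,2,-3],60],[[0,0,0],[0,0,0],60]]'

```text
time: 7.68
tool_pos: [0.4621, -0.3883, 0.1483]
tcp_rot: [3.133, 0.164, 0.006]
wrist_force: [0.8, -1.1, -0.3]
width: 0.699
grip_force: 0.0
```

>>> step_arm --targets '[[[0,0,0],[0,0,0],15],[[0,0,0],[0,0,0],15],[[0,0,0],[0,0,0],15],[[0,0,0],[0,0,0],15],[[0,0,0],[0,0,0],15]]' --grip_force 50

```text
time: 8.1
tool_pos: [0.4608, -0.3868, 0.1465]
tcp_rot: [3.137, 0.163, 0.002]
wrist_force: [-1.5, 3.2, 5.7]
width: 0.287
grip_force: 48.9
```

Run:
```python
from h import *
plan([(.458,-.385,.142)])
```

```text
t 8.1 pos [ 0.4608 -0.3868  0.1465] yaw -1.467 tilt [ 0.001 -0.   ] F [-1.5  3.2  5.7] w 24.5 grip 48.9
  shift [-2.6 -2.1  4.5] len 6 rows 1 per row [-2.6 -2.1  4.5]
```

>>> step_arm --targets '[[[0,0,0],[5,0,0],15],[[0,0,0],[5,0,0],15],[[0,0,0],[5,0,0],15],[[0,0,0],[2,0,0],15],[[0,0,0],[0,0,0],15]]'

```text
time: 8.52
tool_pos: [0.4752, -0.3851, 0.1464]
tcp_rot: [-3.136, -0.165, 0.008]
wrist_force: [-10.6, 1.5, 12.3]
width: 0.287
grip_force: 49.6
```

Run:
```python
from h import *
plan([])
```

```text
t 8.52 pos [ 0.4752 -0.3851  0.1464] yaw -1.466 tilt [-0.005  0.001] F [-10.6   1.5  12.3] w 24.5 grip 49.6
```

>>> step_arm --targets '[[[0,0,0],[2,0,0],15],[[0,0,0],[0,0,0],15],[[0,0,0],[0,0,0],15],[[0,0,0],[0,0,0],15],[[0,0,0],[0,0,0],15]]'

```text
time: 8.93
tool_pos: [0.4754, -0.3851, 0.1464]
tcp_rot: [-3.136, -0.165, 0.013]
wrist_force: [-16.2, 1.0, 14.5]
width: 0.286
grip_force: 49.9
```

>>> step_arm --targets '[[[0,0,0],[0,0,0],15],[[0,0,0],[0,0,0],15],[[0,0,0],[0,0,0],15],[[0,0,0],[0,0,0],15],[[0,0,0],[0,0,0],15]]'

```text
time: 9.35
tool_pos: [0.4754, -0.3851, 0.1464]
tcp_rot: [-3.136, -0.165, 0.013]
wrist_force: [-14.8, 1.8, 14.1]
width: 0.285
grip_force: 49.9
```

>>> step_arm --targets '[[[0,0,0],[0,0,0],15],[[0,0,0],[0,0,0],60],[[0,0,0],[0,0,0],60],[[0,0,0],[0,0,0],60],[[0,0,0],[0,0,0],60]]'

```text
time: 9.77
tool_pos: [0.4795, -0.3848, 0.1449]
tcp_rot: [3.137, 0.163, 0.001]
wrist_force: [-0.4, 0.3, 0.0]
width: 0.703
grip_force: 0.0
```

>>> step_arm --targets '[[[0,0,0],[0,0,0],60],[[0,0,0],[0,0,-20],60],[[0,0,0],[0,0,-35],60],[[0,0,0],[0,0,-35],60],[[0,0,0],[0,0,0],60]]'

```text
time: 10.18
tool_pos: [0.4827, -0.3874, 0.2432]
tcp_rot: [3.128, 0.163, 0.015]
wrist_force: [2.2, -0.7, 0.9]
width: 0.704
grip_force: 0.0
```

Run:
```python
from h import *
plan([])
p=np.load("case.npy"); print(np.round(casep(p,[[x,.05,0] for x in(-.078,-.026,.026,.078)]),4))
```

```text
t 10.18 pos [ 0.4827 -0.3874  0.2432] yaw -1.467 tilt [ 0.01  -0.009] F [ 2.2 -0.7  0.9] w 60.1 grip 0.0
[[0.468  0.2121 0.    ]
 [0.5199 0.2143 0.    ]
 [0.5719 0.2164 0.    ]
 [0.6238 0.2186 0.    ]]
```

```bash
cat >> h.py <<'E'
def pots():
    for n in("scene","top"):
        im=read_camera(n); L=[]
        for i in range(4):
            for q in tip_of(n,f"pot{i}_mid"):
                X=atz(n,q["at"][::-1],.02)
                if q["score"]>.25 and .3<X[0]<.8 and -.35<X[1]<.35 and not any(np.linalg.norm(X-Y[0])<.02 for Y in L): L.append((X,q["score"]))
        h=cv2.cvtColor(im,cv2.COLOR_RGB2HSV); 
        for X,s in sorted(L,key=lambda t:t[0][1]):
            u,v=proj(n,X)[0].astype(int); w=h[v-5:v+6,u-5:u+6].reshape(-1,3); k=w[:,1]>170
            print(n,np.round(X[:2],3),round(s,2),"colour frac",round((k&(w[:,2]>120)).mean(),2))
def sharp(approx,n="top"):
    """refine a pot: cream+black cap against green by template of expected cap disc (dark, low sat)"""
    im=read_camera(n); best=None
    h=cv2.cvtColor(cv2.resize(im,None,fx=4,fy=4,interpolation=cv2.INTER_CUBIC),cv2.COLOR_RGB2HSV)
    t=np.linspace(0,2*np.pi,40,endpoint=False)
    m=(h[:,:,1]<100).astype(np.float32)
    def cover(x,y):
        M=np.zeros(m.shape,np.uint8)
        P=np.vstack([np.c_[x+.018*np.cos(t),y+.018*np.sin(t),z+0*t] for z in(0,.024)]+[np.c_[x+.016*np.cos(t),y+.016*np.sin(t),.04+0*t]])
        uv=(proj(n,P)+.5)*4-.5; cv2.fillConvexPoly(M,cv2.convexHull(uv.astype(np.float32)).astype(np.int32),1)
        r=cv2.dilate(M,np.ones((13,13)))-M
        return m[M>0].mean()-m[r>0].mean()
    g=np.arange(-.02,.0201,.002); S=[(cover(approx[0]+a,approx[1]+b),approx[0]+a,approx[1]+b) for a in g for b in g]
    S.sort(reverse=True); A=np.array(S[:5]); return np.round(A.mean(0),4)
E
python3 - <<'E'
from h import *
pots()
for a in[(.594,-.157),(.611,-.224),(.445,-.147),(.465,-.209)]: print(sharp(a),sharp(a,"scene"))
E
```

```text
scene [ 0.705 -0.233] 0.49 colour frac 0.0
scene [ 0.612 -0.22 ] 0.64 colour frac 0.0
scene [ 0.468 -0.209] 0.65 colour frac 0.0
scene [ 0.582 -0.157] 0.45 colour frac 0.0
scene [ 0.448 -0.144] 0.64 colour frac 0.0
scene [ 0.664 -0.101] 0.62 colour frac 0.0
top [ 0.699 -0.23 ] 0.65 colour frac 0.66
top [ 0.462 -0.209] 0.53 colour frac 0.0
top [ 0.605 -0.163] 0.58 colour frac 0.0
top [ 0.433 -0.138] 0.64 colour frac 0.0
top [ 0.671 -0.101] 0.49 colour frac 0.72
top [0.576 0.004] 0.26 colour frac 0.0
top [0.564 0.06 ] 0.62 colour frac 0.0
top [0.548 0.167] 0.37 colour frac 0.0
[ 0.     0.614 -0.141] [ 0.     0.614 -0.141]
[ 0.     0.631 -0.208] [ 0.1246  0.631  -0.232 ]
[ 0.003   0.4402 -0.1474] [ 0.     0.465 -0.131]
[ 0.     0.485 -0.193] [ 0.     0.485 -0.193]
```

>>> step_arm --targets '[[[0,0,0.063],[-2,-35,20],60],[[0,0,0],[-2,-36,20],60],[[0,0,0],[-2,-36,20],60],[[0,0,0],[-2,-36,20],60],[[0,0,0],[-2,-36,20],60]]'

```text
time: 11.5
tool_pos: [0.4594, -0.2054, 0.1344]
tcp_rot: [3.141, 0.063, 0.002]
wrist_force: [0.9, 0.5, -0.5]
width: 0.696
grip_force: 0.0
```

>>> step_arm --targets '[[[0,0,0],[0,0,0],60],[[0,0,0],[0,0,0],60],[[0,0,0],[0,0,0],60]]'

```text
time: 11.75
tool_pos: [0.4605, -0.207, 0.1355]
tcp_rot: [3.14, 0.066, 0.002]
wrist_force: [0.4, -0.1, 0.5]
width: 0.703
grip_force: 0.0
```

Run:
```python
from h import *
plan([(.465,-.209,.078)])
```

```text
t 11.75 pos [ 0.4605 -0.207   0.1355] yaw -1.529 tilt [ 0.001 -0.001] F [ 0.4 -0.1  0.5] w 60.0 grip 0.0
  shift [ 4.4  2.1 57.5] len 58 rows 2 per row [ 2.2  1.  28.8]
```

>>> step_arm --targets '[[[0,0,0],[4,2,19],60],[[0,0,0],[0,0,19],60],[[0,0,0],[0,0,19],60],[[0,0,0],[0,0,0],60],[[0,0,0],[0,0,0],60]]' --grip_force 25

```text
time: 12.17
tool_pos: [0.4641, -0.2098, 0.0781]
tcp_rot: [3.141, 0.062, -0.0]
wrist_force: [0.1, -0.9, -0.7]
width: 0.704
grip_force: 0.0
```

>>> step_arm --targets '[[[0,0,0],[0,0,0],25],[[0,0,0],[0,0,0],25],[[0,0,0],[0,0,0],25],[[0,0,0],[0,0,0],25],[[0,0,0],[0,0,0],25]]'

```text
time: 12.58
tool_pos: [0.4653, -0.2097, 0.0799]
tcp_rot: [3.138, 0.064, 0.006]
wrist_force: [-1.7, -2.3, 6.8]
width: 0.41
grip_force: 25.2
```

>>> step_arm --targets '[[[0,0,0],[0,0,-25],25],[[0,0,0],[0,0,-35],25],[[0,0,0],[0,0,-35],25],[[0,0,0],[0,0,-35],25],[[0,0,0],[0,0,-35],25]]'

```text
time: 13.0
tool_pos: [0.4632, -0.208, 0.2445]
tcp_rot: [-3.141, -0.064, 0.0]
wrist_force: [0.7, -0.7, -1.1]
width: 0.409
grip_force: 25.4
```

Run:
```python
from h import *
plan([(.468,.212,.24),(.468,.212,.088),(.445,-.147,.24)])
```

```text
t 13.0 pos [ 0.4632 -0.208   0.2445] yaw -1.53 tilt [-0.  0.] F [ 0.7 -0.7 -1.1] w 34.9 grip 25.4
  shift [  21.9 -419.5    4.7] len 420 rows 11 per row [  2.  -38.1   0.4]
  shift [0.00e+00 1.00e-01 1.52e+02] len 152 rows 4 per row [ 0.  0. 38.]
  shift [ -37.7  357.7 -152.1] len 391 rows 10 per row [ -3.8  35.8 -15.2]
```

>>> step_arm --targets '[[[0,0,0],[2,-38,0],25],[[0,0,0],[2,-38,0],25],[[0,0,0],[2,-38,0],25],[[0,0,0],[2,-38,0],25],[[0,0,0],[2,-38,0],25]]'

```text
time: 13.42
tool_pos: [0.4654, -0.0166, 0.2432]
tcp_rot: [-3.141, -0.063, -0.001]
wrist_force: [0.3, -0.0, -0.2]
width: 0.409
grip_force: 25.5
```

>>> step_arm --targets '[[[0,0,0],[2,-38,0],25],[[0,0,0],[2,-38,0],25],[[0,0,0],[2,-38,0],25],[[0,0,0],[2,-38,0],25],[[0,0,0],[2,-38,0],25]]'

```text
time: 13.83
tool_pos: [0.4675, 0.174, 0.2431]
tcp_rot: [-3.141, -0.065, -0.0]
wrist_force: [0.5, 0.1, -0.5]
width: 0.408
grip_force: 25.5
```

>>> step_arm --targets '[[[0,0,0],[2,-39,0],25],[[0,0,0],[0,0,35],25],[[0,0,0],[0,0,35],25],[[0,0,0],[0,0,30],25],[[0,0,0],[0,0,0],25]]'

```text
time: 14.25
tool_pos: [0.4635, 0.2098, 0.1366]
tcp_rot: [3.137, 0.066, -0.019]
wrist_force: [-1.6, -0.8, -1.5]
width: 0.405
grip_force: 25.5
```

>>> step_arm --targets '[[[0,0,0],[0,0,0],25],[[0,0,0],[0,0,0],25]]'

```text
time: 14.42
tool_pos: [0.4695, 0.2113, 0.1444]
tcp_rot: [-3.14, -0.064, -0.003]
wrist_force: [0.9, 0.9, -0.4]
width: 0.411
grip_force: 25.5
```

Run:
```python
from h import *
plan([(.468,.212,.088)])
```

```text
t 14.42 pos [0.4695 0.2113 0.1444] yaw -1.53 tilt [0.002 0.001] F [ 0.9  0.9 -0.4] w 35.1 grip 25.5
  shift [-1.6 -0.7 56.4] len 56 rows 2 per row [-0.8 -0.4 28.2]
```

>>> step_arm --targets '[[[0,0,0],[-1,0,20],25],[[0,0,0],[0,0,18],25],[[0,0,0],[0,0,12],25],[[0,0,0],[0,0,5],25],[[0,0,0],[0,0,0],25]]'

```text
time: 14.83
tool_pos: [0.4685, 0.2111, 0.0885]
tcp_rot: [-3.14, -0.063, -0.002]
wrist_force: [-0.2, 0.4, 0.3]
width: 0.407
grip_force: 25.5
```

>>> step_arm --targets '[[[0,0,0],[0,0,0],25],[[0,0,0],[0,0,0],54],[[0,0,0],[0,0,0],54],[[0,0,0],[0,0,0],54],[[0,0,0],[0,0,0],54]]'

```text
time: 15.25
tool_pos: [0.468, 0.2112, 0.0884]
tcp_rot: [-3.141, -0.064, -0.001]
wrist_force: [0.3, 0.2, -0.4]
width: 0.634
grip_force: 0.0
```

>>> step_arm --targets '[[[0,0,0],[0,0,-15],54],[[0,0,0],[0,0,-30],54],[[0,0,0],[0,0,-35],54],[[0,0,0],[0,0,-35],54],[[0,0,0],[0,0,-35],58]]'

```text
time: 15.67
tool_pos: [0.4672, 0.2108, 0.2393]
tcp_rot: [3.141, 0.064, -0.001]
wrist_force: [-0.1, -0.0, -0.2]
width: 0.681
grip_force: 0.0
```

>>> step_arm --targets '[[[0,0,0],[-4,36,0],58],[[0,0,0],[-4,36,0],58],[[0,0,0],[-4,36,0],58],[[0,0,0],[-4,36,0],58],[[0,0,0],[-4,36,0],58]]'

```text
time: 16.08
tool_pos: [0.4546, 0.029, 0.2383]
tcp_rot: [3.141, 0.066, 0.002]
wrist_force: [0.2, 0.0, 0.2]
width: 0.679
grip_force: 0.0
```

>>> step_arm --targets '[[[0,0,0],[-4,36,0],58],[[0,0,0],[-4,36,0],58],[[0,0,0],[-4,36,20],58],[[0,0,0],[-3,36,30],58],[[0,0,0],[-3,34,40],58]]'

```text
time: 16.5
tool_pos: [0.4462, -0.1399, 0.1612]
tcp_rot: [3.138, 0.062, 0.009]
wrist_force: [0.8, -1.4, -0.2]
width: 0.679
grip_force: 0.0
```

>>> step_arm --targets '[[[0,0,0],[0,0,0],58],[[0,0,0],[0,0,0],58],[[0,0,0],[0,0,0],58]]'

```text
time: 16.75
tool_pos: [0.445, -0.137, 0.1599]
tcp_rot: [-3.141, -0.063, -0.0]
wrist_force: [0.8, 0.1, -0.4]
width: 0.68
grip_force: 0.0
```

Run:
```python
from h import *
plan([(.445,-.147,.079)])
pots()
im=read_camera("top"); crop("top",im,130,170,430,280,2.6,"t3.png")
```

```text
t 16.75 pos [ 0.445  -0.137   0.1599] yaw -1.531 tilt [0. 0.] F [ 0.8  0.1 -0.4] w 58.1 grip 0.0
  shift [-0.4 10.  80.9] len 81 rows 2 per row [-0.2  5.  40.4]
scene [ 0.612 -0.219] 0.67 colour frac 0.0
scene [ 0.577 -0.159] 0.48 colour frac 0.0
scene [ 0.441 -0.142] 0.67 colour frac 0.0
scene [ 0.664 -0.098] 0.42 colour frac 0.0
scene [0.462 0.221] 0.41 colour frac 0.0
top [ 0.699 -0.241] 0.44 colour frac 0.75
top [ 0.616 -0.224] 0.68 colour frac 0.0
top [ 0.596 -0.159] 0.41 colour frac 0.0
top [ 0.672 -0.109] 0.62 colour frac 0.81
top [0.466 0.209] 0.41 colour frac 0.0
top [0.546 0.213] 0.35 colour frac 0.0
```

View pics/t3.png

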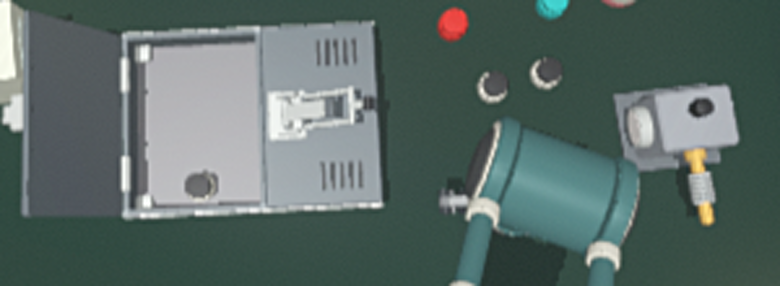

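Pot 1 stands upright in the bay at (200,185), and the sleeve is forward again. On to the second pot.

>>> step_arm --targets '[[[0,0,0],[0,5,27],58],[[0,0,0],[0,4,27],58],[[0,0,0],[0,0,27],58],[[0,0,0],[0,0,0],58],[[0,0,0],[0,0,0],25]]'

```text
time: 17.72
tool_pos: [0.4436, -0.1455, 0.0773]
tcp_rot: [-3.139, -0.064, 0.007]
wrist_force: [-0.5, -1.2, -0.2]
width: 0.551
grip_force: 0.0
```

>>> step_arm --targets '[[[0,0,0],[0,0,0],25],[[0,0,0],[0,0,0],25],[[0,0,0],[0,0,0],25],[[0,0,0],[0,0,0],25],[[0,0,0],[0,0,0],25]]'

```text
time: 18.13
tool_pos: [0.4458, -0.1463, 0.0796]
tcp_rot: [3.14, 0.064, 0.003]
wrist_force: [0.3, -0.1, -1.0]
width: 0.405
grip_force: 25.7
```

>>> step_arm --targets '[[[0,0,0],[0,0,-25],25],[[0,0,0],[0,0,-35],25],[[0,0,0],[0,0,-35],25],[[0,0,0],[0,0,-35],25],[[0,0,0],[0,0,-30],25]]'

```text
time: 18.55
tool_pos: [0.4454, -0.1461, 0.2414]
tcp_rot: [3.14, 0.064, 0.003]
wrist_force: [1.0, 0.3, -1.6]
width: 0.405
grip_force: 25.8
```

Run:
```python
from h import *
plan([(.52,.214,.24),(.52,.214,.0895),(.595,-.156,.24)])
```

```text
t 18.55 pos [ 0.4454 -0.1461  0.2414] yaw -1.53 tilt [ 0.002 -0.001] F [ 1.   0.3 -1.6] w 34.5 grip 25.8
  shift [  89.2 -356.8    1.3] len 368 rows 9 per row [  9.9 -39.6   0.1]
  shift [-3.000e-01 -1.000e-01  1.505e+02] len 151 rows 4 per row [-0.1 -0.  37.6]
  shift [  60.1  372.9 -150. ] len 406 rows 10 per row [  6.   37.3 -15. ]
```

>>> step_arm --targets '[[[0,0,0],[10,-39.5,0],25],[[0,0,0],[10,-39.5,0],25],[[0,0,0],[10,-39.5,0],25],[[0,0,0],[10,-39.5,0],25],[[0,0,0],[10,-39.5,0],25]]'

```text
time: 18.97
tool_pos: [0.4871, 0.055, 0.2393]
tcp_rot: [3.141, 0.063, 0.002]
wrist_force: [0.7, -0.4, -0.9]
width: 0.413
grip_force: 25.8
```

>>> step_arm --targets '[[[0,0,0],[10,-39.5,0],25],[[0,0,0],[10,-39.5,0],25],[[0,0,0],[10,-40,0],25],[[0,0,0],[9,-40,0],25],[[0,0,0],[0,0,35],25]]'

```text
time: 19.38
tool_pos: [0.5256, 0.2222, 0.2118]
tcp_rot: [-3.132, -0.071, -0.027]
wrist_force: [2.8, 0.8, 0.5]
width: 0.406
grip_force: 25.8
```

>>> step_arm --targets '[[[0,0,0],[0,0,38],25],[[0,0,0],[0,0,35],25],[[0,0,0],[0,0,25],25],[[0,0,0],[0,0,10],25],[[0,0,0],[0,0,5],25]]'

```text
time: 19.8
tool_pos: [0.518, 0.2132, 0.0884]
tcp_rot: [3.14, 0.064, -0.006]
wrist_force: [0.3, -0.1, -0.3]
width: 0.407
grip_force: 25.8
```

>>> step_arm --targets '[[[0,0,0],[0,0,0],25],[[0,0,0],[0,0,2],25],[[0,0,0],[0,0,0],25]]'

```text
time: 20.05
tool_pos: [0.5212, 0.2142, 0.0906]
tcp_rot: [-3.14, -0.064, -0.006]
wrist_force: [0.5, -0.8, -0.0]
width: 0.411
grip_force: 25.8
```

>>> step_arm --targets '[[[0,0,0],[0,0,0],54],[[0,0,0],[0,0,0],54],[[0,0,0],[0,0,0],54],[[0,0,0],[0,0,0],54],[[0,0,0],[0,0,-15],54]]'

```text
time: 20.47
tool_pos: [0.5176, 0.213, 0.1014]
tcp_rot: [3.139, 0.064, -0.008]
wrist_force: [-0.3, 0.2, -0.3]
width: 0.636
grip_force: 0.0
```

>>> step_arm --targets '[[[0,0,0],[0,0,-30],54],[[0,0,0],[0,0,-35],54],[[0,0,0],[0,0,-35],54],[[0,0,0],[0,0,-35],58],[[0,0,0],[6,37,0],58]]'

```text
time: 20.88
tool_pos: [0.5308, 0.1822, 0.2479]
tcp_rot: [-3.134, -0.071, -0.022]
wrist_force: [2.9, 0.5, 1.2]
width: 0.68
grip_force: 0.0
```

>>> step_arm --targets '[[[0,0,0],[6,37,0],58],[[0,0,0],[6,37,0],58],[[0,0,0],[6,37,0],58],[[0,0,0],[6,37,0],58],[[0,0,0],[6,37,0],58]]'

```text
time: 21.3
tool_pos: [0.5646, -0.0083, 0.239]
tcp_rot: [3.141, 0.065, 0.001]
wrist_force: [0.4, 0.2, 0.4]
width: 0.679
grip_force: 0.0
```

>>> step_arm --targets '[[[0,0,0],[6,37,0],58],[[0,0,0],[6,37,20],58],[[0,0,0],[6,37,30],58],[[0,0,0],[6,37,30],58],[[0,0,0],[0,0,0],58]]'

```text
time: 21.72
tool_pos: [0.5901, -0.1475, 0.1613]
tcp_rot: [-3.141, -0.058, 0.011]
wrist_force: [-1.4, 0.9, -1.4]
width: 0.681
grip_force: 0.0
```

>>> step_arm --targets '[[[0,0,0],[0,0,0],58],[[0,0,0],[0,0,0],58]]'

```text
time: 21.88
tool_pos: [0.5924, -0.143, 0.167]
tcp_rot: [-3.14, -0.063, 0.001]
wrist_force: [0.3, 1.7, 0.6]
width: 0.677
grip_force: 0.0
```

Run:
```python
from h import *
plan([(.595,-.156,.079)])
pots()
```

```text
t 21.88 pos [ 0.5924 -0.143   0.167 ] yaw -1.531 tilt [-0.     0.001] F [0.3 1.7 0.6] w 57.8 grip 0.0
  shift [ 2.1 13.2 87.9] len 89 rows 3 per row [ 0.7  4.4 29.3]
scene [ 0.695 -0.237] 0.63 colour frac 0.0
scene [ 0.591 -0.225] 0.58 colour frac 0.0
scene [ 0.594 -0.153] 0.63 colour frac 0.0
scene [ 0.656 -0.104] 0.63 colour frac 0.0
scene [0.5   0.215] 0.59 colour frac 0.0
scene [0.467 0.222] 0.47 colour frac 0.0
top [ 0.732 -0.313] 0.74 colour frac 0.0
top [ 0.615 -0.217] 0.43 colour frac 0.0
top [ 0.602 -0.167] 0.5 colour frac 0.0
top [ 0.677 -0.108] 0.66 colour frac 0.68
top [0.466 0.209] 0.41 colour frac 0.0
top [0.544 0.215] 0.37 colour frac 0.0
top [0.509 0.226] 0.55 colour frac 0.0
```

>>> step_arm --targets '[[[0,0,0],[1,6,27],58],[[0,0,0],[1,5,27],58],[[0,0,0],[0,0,27],58],[[0,0,0],[0,0,0],58],[[0,0,0],[0,0,0],58]]'

```text
time: 22.8
tool_pos: [0.5933, -0.1535, 0.0841]
tcp_rot: [-3.139, -0.064, 0.007]
wrist_force: [0.5, 0.3, -0.5]
width: 0.682
grip_force: 0.0
```

>>> step_arm --targets '[[[0,0,0],[0,0,0],25],[[0,0,0],[0,0,0],25],[[0,0,0],[0,0,0],25],[[0,0,0],[0,0,0],25],[[0,0,0],[0,0,0],25]]'

```text
time: 23.22
tool_pos: [0.5966, -0.1544, 0.0883]
tcp_rot: [3.14, 0.064, 0.006]
wrist_force: [0.2, -0.2, 6.5]
width: 0.4
grip_force: 25.6
```

>>> step_arm --targets '[[[0,0,0],[0,0,-25],25],[[0,0,0],[0,0,-35],25],[[0,0,0],[0,0,-35],25],[[0,0,0],[0,0,-35],25],[[0,0,0],[0,0,-35],25]]'

```text
time: 23.63
tool_pos: [0.5944, -0.1537, 0.2525]
tcp_rot: [-3.141, -0.064, 0.001]
wrist_force: [0.2, -0.8, -1.7]
width: 0.402
grip_force: 25.2
```

>>> step_arm --targets '[[[0,0,0],[0,0,0],25],[[0,0,0],[0,0,0],25]]'

```text
time: 23.8
tool_pos: [0.5966, -0.1545, 0.2549]
tcp_rot: [3.139, 0.064, 0.011]
wrist_force: [-1.2, 0.5, -1.2]
width: 0.404
grip_force: 25.3
```

Run:
```python
from h import *
plan([(.572,.2165,.244),(.572,.2165,.0895),(.612,-.222,.24)])
```

```text
t 23.8 pos [ 0.5966 -0.1545  0.2549] yaw -1.53 tilt [ 0.007 -0.002] F [-1.2  0.5 -1.2] w 34.5 grip 25.3
  shift [  -9.5 -371.7   10. ] len 372 rows 10 per row [ -1.  -37.2   1. ]
  shift [ -1.1  -0.4 154.5] len 155 rows 4 per row [-0.3 -0.1 38.6]
  shift [  23.1  440.1 -149.3] len 465 rows 12 per row [  1.9  36.7 -12.4]
```

>>> step_arm --targets '[[[0,0,0],[-1,-37,0],25],[[0,0,0],[-1,-37,0],25],[[0,0,0],[-1,-37,0],25],[[0,0,0],[-1,-37,0],25],[[0,0,0],[-1,-37,0],25]]'

```text
time: 24.22
tool_pos: [0.5806, 0.0321, 0.2486]
tcp_rot: [-3.141, -0.063, 0.006]
wrist_force: [0.1, 0.3, -1.1]
width: 0.403
grip_force: 25.3
```

>>> step_arm --targets '[[[0,0,0],[-1,-37,0],25],[[0,0,0],[-1,-37,0],25],[[0,0,0],[-1,-37,0],25],[[0,0,0],[-1,-37,0],25],[[0,0,0],[-1,-38,0],25]]'

```text
time: 24.63
tool_pos: [0.5681, 0.2175, 0.2485]
tcp_rot: [3.14, 0.064, -0.006]
wrist_force: [0.4, 0.7, -1.3]
width: 0.397
grip_force: 25.3
```

>>> step_arm --targets '[[[0,0,0],[0,0,37],25],[[0,0,0],[0,0,38],25],[[0,0,0],[0,0,36],25],[[0,0,0],[0,0,25],25],[[0,0,0],[0,0,0],25]]'

```text
time: 25.05
tool_pos: [0.5632, 0.2144, 0.1059]
tcp_rot: [3.136, 0.065, -0.025]
wrist_force: [-1.1, -1.4, -1.9]
width: 0.404
grip_force: 25.4
```

>>> step_arm --targets '[[[0,0,0],[0,0,0],25],[[0,0,0],[0,0,10],25],[[0,0,0],[0,0,6],25],[[0,0,0],[0,0,4],25],[[0,0,0],[0,0,0],25]]'

```text
time: 25.47
tool_pos: [0.5709, 0.2165, 0.0964]
tcp_rot: [-3.14, -0.064, -0.004]
wrist_force: [0.2, -0.5, 0.2]
width: 0.399
grip_force: 25.4
```

>>> step_arm --targets '[[[0,0,0],[0,0,0],25]]'

```text
time: 25.55
tool_pos: [0.5709, 0.2165, 0.0964]
tcp_rot: [-3.14, -0.064, -0.004]
wrist_force: [-0.5, 0.8, 1.9]
width: 0.406
grip_force: 25.6
```

>>> step_arm --targets '[[[0,0,0],[0,0,0],54],[[0,0,0],[0,0,0],54],[[0,0,0],[0,0,0],54],[[0,0,0],[0,0,0],54],[[0,0,0],[0,0,-15],54]]'

```text
time: 25.97
tool_pos: [0.5675, 0.2155, 0.1069]
tcp_rot: [3.139, 0.064, -0.009]
wrist_force: [-1.3, -0.5, -0.7]
width: 0.636
grip_force: 0.0
```

>>> step_arm --targets '[[[0,0,0],[0,0,-30],54],[[0,0,0],[0,0,-35],54],[[0,0,0],[0,0,-35],54],[[0,0,0],[0,0,-35],58],[[0,0,0],[2,36.5,0],58]]'

```text
time: 26.38
tool_pos: [0.5773, 0.1852, 0.2543]
tcp_rot: [-3.134, -0.071, -0.023]
wrist_force: [1.9, 0.1, 1.5]
width: 0.676
grip_force: 0.0
```

>>> step_arm --targets '[[[0,0,0],[2,36.5,0],58],[[0,0,0],[2,36.5,0],58],[[0,0,0],[2,36.5,0],58],[[0,0,0],[2,36.5,0],58],[[0,0,0],[2,36.5,0],58]]'

```text
time: 26.8
tool_pos: [0.5905, -0.0037, 0.245]
tcp_rot: [-3.141, -0.065, -0.0]
wrist_force: [0.1, 0.5, -0.5]
width: 0.677
grip_force: 0.0
```

>>> step_arm --targets '[[[0,0,0],[2,36.5,0],58],[[0,0,0],[2,36.5,0],58],[[0,0,0],[2,36.5,0],58],[[0,0,0],[2,36.5,20],58],[[0,0,0],[2,36.5,30],58]]'

```text
time: 27.22
tool_pos: [0.6099, -0.1828, 0.2015]
tcp_rot: [3.138, 0.063, 0.011]
wrist_force: [0.8, -0.2, -0.6]
width: 0.675
grip_force: 0.0
```

>>> step_arm --targets '[[[0,0,0],[2,37,30],58],[[0,0,0],[0,0,0],58],[[0,0,0],[0,0,0],58],[[0,0,0],[0,0,0],58],[[0,0,0],[0,0,0],58]]'

```text
time: 27.63
tool_pos: [0.6116, -0.2111, 0.1736]
tcp_rot: [3.141, 0.065, 0.003]
wrist_force: [0.0, 0.1, 0.4]
width: 0.678
grip_force: 0.0
```

Run:
```python
from h import *
plan([(.612,-.222,.080)])
pots()
```

```text
t 27.63 pos [ 0.6116 -0.2111  0.1736] yaw -1.529 tilt [ 0.002 -0.   ] F [0.  0.1 0.4] w 57.9 grip 0.0
  shift [-0.2 10.9 93.6] len 94 rows 3 per row [-0.1  3.6 31.2]
scene [ 0.692 -0.24 ] 0.48 colour frac 0.0
scene [ 0.611 -0.225] 0.72 colour frac 0.0
scene [ 0.798 -0.12 ] 0.27 colour frac 0.0
scene [ 0.662 -0.107] 0.66 colour frac 0.0
scene [0.402 0.083] 0.41 colour frac 0.0
scene [0.461 0.22 ] 0.56 colour frac 0.0
scene [0.555 0.221] 0.4 colour frac 0.0
scene [0.502 0.227] 0.7 colour frac 0.0
top [ 0.702 -0.23 ] 0.56 colour frac 0.18
top [ 0.774 -0.103] 0.54 colour frac 0.0
top [ 0.671 -0.102] 0.53 colour frac 0.72
top [0.569 0.208] 0.56 colour frac 0.0
top [0.468 0.214] 0.48 colour frac 0.0
top [0.507 0.223] 0.68 colour frac 0.0
```

>>> step_arm --targets '[[[0,0,0],[0,6,31],58],[[0,0,0],[0,6,31],58],[[0,0,0],[0,0,30],58],[[0,0,0],[0,0,0],58],[[0,0,0],[0,0,0],58]]'

```text
time: 28.55
tool_pos: [0.6094, -0.2232, 0.078]
tcp_rot: [-3.139, -0.064, 0.008]
wrist_force: [0.2, 0.7, -0.3]
width: 0.681
grip_force: 0.0
```

>>> step_arm --targets '[[[0,0,0],[0,0,0],58],[[0,0,0],[0,0,0],25],[[0,0,0],[0,0,0],25],[[0,0,0],[0,0,0],25],[[0,0,0],[0,0,0],25]]'

```text
time: 28.97
tool_pos: [0.6132, -0.2245, 0.0832]
tcp_rot: [3.139, 0.064, 0.007]
wrist_force: [-0.2, -0.3, 6.5]
width: 0.406
grip_force: 25.0
```

>>> step_arm --targets '[[[0,0,0],[0,0,0],25],[[0,0,0],[0,0,-30],25],[[0,0,0],[0,0,-35],25],[[0,0,0],[0,0,-35],25],[[0,0,0],[0,0,-35],25]]'

```text
time: 29.38
tool_pos: [0.611, -0.2237, 0.2171]
tcp_rot: [-3.141, -0.064, -0.0]
wrist_force: [0.8, -0.5, -0.6]
width: 0.409
grip_force: 25.3
```

>>> step_arm --targets '[[[0,0,0],[0,0,-30],25],[[0,0,0],[0,0,0],25],[[0,0,0],[0,0,0],25]]'

```text
time: 29.63
tool_pos: [0.6129, -0.2245, 0.2495]
tcp_rot: [3.138, 0.064, 0.011]
wrist_force: [-0.5, 0.6, -0.5]
width: 0.405
grip_force: 25.3
```

Run:
```python
from h import *
plan([(.624,.2185,.248),(.624,.2185,.0895)])
```

```text
t 29.63 pos [ 0.6129 -0.2245  0.2495] yaw -1.53 tilt [ 0.007 -0.003] F [-0.5  0.6 -0.5] w 34.6 grip 25.3
  shift [ 2.920e+01 -4.421e+02  3.000e-01] len 443 rows 11 per row [  2.7 -40.2   0. ]
  shift [ -1.1  -0.5 158.5] len 158 rows 4 per row [-0.3 -0.1 39.6]
```

>>> step_arm --targets '[[[0,0,0],[2.4,-36.8,0],25],[[0,0,0],[2.4,-36.8,0],25],[[0,0,0],[2.4,-36.8,0],25],[[0,0,0],[2.4,-36.8,0],25],[[0,0,0],[2.4,-36.8,0],25]]'

```text
time: 30.05
tool_pos: [0.6143, -0.0379, 0.2431]
tcp_rot: [-3.14, -0.063, 0.005]
wrist_force: [0.7, -0.0, -0.4]
width: 0.408
grip_force: 25.4
```

>>> step_arm --targets '[[[0,0,0],[2.4,-36.8,0],25],[[0,0,0],[2.4,-36.8,0],25],[[0,0,0],[2.4,-36.8,0],25],[[0,0,0],[2.4,-36.8,0],25],[[0,0,0],[2.4,-36.8,0],25]]'

```text
time: 30.47
tool_pos: [0.6188, 0.1464, 0.243]
tcp_rot: [3.14, 0.064, -0.005]
wrist_force: [1.4, 0.5, -1.0]
width: 0.406
grip_force: 25.4
```

>>> step_arm --targets '[[[0,0,0],[2.4,-36.8,0],25],[[0,0,0],[2.4,-36.8,0],25],[[0,0,0],[0,0,38],25],[[0,0,0],[0,0,38],25],[[0,0,0],[0,0,36],25]]'

```text
time: 30.88
tool_pos: [0.6208, 0.2196, 0.1306]
tcp_rot: [3.14, 0.068, -0.002]
wrist_force: [0.1, 0.5, -1.0]
width: 0.405
grip_force: 25.4
```

>>> step_arm --targets '[[[0,0,0],[0,0,24],25],[[0,0,0],[0,0,0],25],[[0,0,0],[0,0,10],25],[[0,0,0],[0,0,6],25],[[0,0,0],[0,0,4],25]]'

```text
time: 31.3
tool_pos: [0.6229, 0.2187, 0.091]
tcp_rot: [-3.141, -0.064, -0.002]
wrist_force: [-10.5, -2.5, 25.9]
width: 0.406
grip_force: 27.6
```

>>> step_arm --targets '[[[0,0,0],[0,0,0],25],[[0,0,0],[0,0,0],25],[[0,0,0],[0,0,0],25]]'

```text
time: 31.55
tool_pos: [0.6235, 0.2188, 0.0913]
tcp_rot: [-3.14, -0.064, -0.006]
wrist_force: [0.6, 0.3, 2.5]
width: 0.408
grip_force: 25.7
```

>>> step_arm --targets '[[[0,0,0],[0,0,0],54],[[0,0,0],[0,0,0],54],[[0,0,0],[0,0,0],54],[[0,0,0],[0,0,0],54],[[0,0,0],[0,0,-15],54]]'

```text
time: 31.97
tool_pos: [0.6196, 0.2177, 0.1011]
tcp_rot: [3.139, 0.064, -0.01]
wrist_force: [-0.8, -1.1, -0.8]
width: 0.633
grip_force: 0.0
```

>>> step_arm --targets '[[[0,0,0],[0,0,-30],54],[[0,0,0],[0,0,-35],54],[[0,0,0],[0,0,-35],54],[[0,0,0],[0,0,-35],58],[[0,0,0],[-20,30,-20],60]]'

```text
time: 32.38
tool_pos: [0.6072, 0.1916, 0.2661]
tcp_rot: [-3.136, -0.069, -0.017]
wrist_force: [1.6, -0.3, 1.7]
width: 0.703
grip_force: 0.0
```

>>> step_arm --targets '[[[0,0,0],[-20,30,-20],60],[[0,0,0],[-35,20,-20],60],[[0,0,0],[-35,20,-20],60],[[0,0,0],[-35,0,0],85],[[0,0,0],[0,0,0],85]]'

```text
time: 32.8
tool_pos: [0.4812, 0.1146, 0.3179]
tcp_rot: [-3.141, -0.062, 0.002]
wrist_force: [-1.0, 0.8, -0.8]
width: 0.953
grip_force: 0.0
```

Run:
```python
from h import *
p=np.load("case.npy")
def lidp(psi,r,h,x=0): # r from hinge along the lid, h outward from inner face level(rim)
    return casep(p,[[x,.135-r*np.cos(psi)+h*np.sin(psi),.066+r*np.sin(psi)+h*np.cos(psi)]])[0]
im=read_camera("top"); ims=read_camera("scene")
from workcell import tip_of
best=[]
for psi in np.arange(1.8,2.101,.1):
    print(round(psi,2),[(n,np.round([proj(n,lidp(psi,.17,h,x))[0] for x in(-.11,.11) for h in(0,.008)]).astype(int).tolist()) for n in("scene","top")])
plan([])
a=cv2.resize(im[165:285,130:290,::-1],(533,400),interpolation=cv2.INTER_CUBIC)
b=cv2.resize(ims[100:240,210:390,::-1],(514,400),interpolation=cv2.INTER_CUBIC)
cv2.imwrite("pics/l1.png",cv2.resize(np.hstack([a,b]),(800,306)))
```

```text
1.8 [('scene', [[298, 112], [299, 112], [341, 140], [342, 140]]), ('top', [[149, 252], [146, 252], [149, 171], [147, 172]])]
1.9 [('scene', [[301, 112], [303, 112], [344, 140], [346, 140]]), ('top', [[143, 252], [140, 252], [144, 172], [141, 172]])]
2.0 [('scene', [[305, 113], [306, 113], [348, 140], [349, 140]]), ('top', [[138, 253], [136, 253], [139, 173], [137, 173]])]
2.1 [('scene', [[308, 114], [309, 114], [351, 141], [352, 141]]), ('top', [[133, 253], [131, 253], [135, 174], [133, 174]])]
t 32.9 pos [0.4854 0.1156 0.3176] yaw -1.53 tilt [0.002 0.001] F [0.1 0.  0.7] w 85.1 grip 0.0
```

View pics/l1.png

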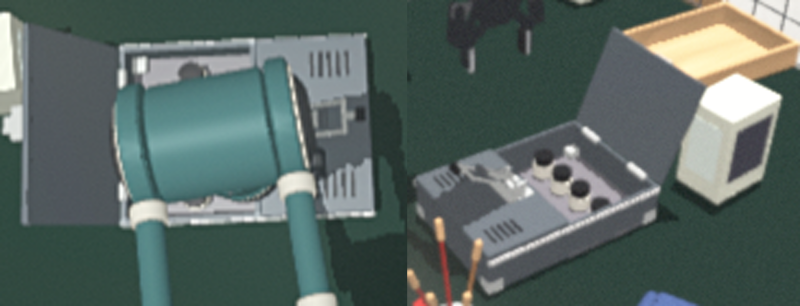

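All four pots stand upright in the bay (right crop, about 545–600, 155–205), and the lid edge fits ψ ≈ 2.0. Next I sweep the lid shut with the rear finger at case x = -60 mm.

```bash
cat >> h.py <<'E'
def tocase(X):
    x,y,a=np.load("case.npy"); d=np.array(X[:2])-[x,y]; return np.array([np.cos(a)*d[0]+np.sin(a)*d[1],-np.sin(a)*d[0]+np.cos(a)*d[1],X[2]])
def cw(P): return casep(np.load("case.npy"),P)[0]
E
python3 - <<'E'
from h import *
s=read_state(); print(np.round(tocase(s["tool_pos"]),4))
W=[(-.06,.20,.335),(-.06,.20,.245)]
for psi in np.arange(2.0,.39,-.16):
    e=.135-.17*np.cos(psi)+.008*np.sin(psi); ty=.135-.145*np.cos(psi)+.008*np.sin(psi); tz=.066+.145*np.sin(psi)+.008*np.cos(psi)
    W.append((-.06,(max(e,ty) if psi>1.57 else ty)-.043,tz+.060)); print(round(psi,2),np.round(W[-1],3))
plan([cw(w) for w in W])
E
```

```text
[-0.0646 -0.0471  0.3176]
2.0 [-0.06   0.17   0.255]
1.84 [-0.06   0.145  0.264]
1.68 [-0.06   0.118  0.269]
1.52 [-0.06   0.093  0.271]
1.36 [-0.06   0.069  0.269]
1.2 [-0.06   0.047  0.264]
1.04 [-0.06   0.025  0.255]
0.88 [-0.06   0.006  0.243]
0.72 [-0.06  -0.012  0.228]
0.56 [-0.06  -0.027  0.21 ]
0.4 [-0.06  -0.038  0.19 ]
t 32.9 pos [0.4854 0.1156 0.3176] yaw -1.53 tilt [0.002 0.001] F [0.1 0.  0.7] w 85.1 grip 0.0
  shift [   4.5 -247.1  -17.2] len 248 rows 7 per row [  0.6 -35.3  -2.5]
  shift [-0.2  0.  90. ] len 90 rows 3 per row [-0.1  0.  30. ]
  shift [ 0.  30.  -9.5] len 31 rows 1 per row [ 0.  30.  -9.5]
  shift [ 0.  25.1 -9.1] len 27 rows 1 per row [ 0.  25.1 -9.1]
  shift [ 0.  26.4 -5.6] len 27 rows 1 per row [ 0.  26.4 -5.6]
  shift [ 0.  25.9 -2. ] len 26 rows 1 per row [ 0.  25.9 -2. ]
  shift [ 0.  23.1  1.7] len 23 rows 1 per row [ 0.  23.1  1.7]
  shift [ 0.  22.6  5.4] len 23 rows 1 per row [ 0.  22.6  5.4]
  shift [-0.  21.4  8.9] len 23 rows 1 per row [-0.  21.4  8.9]
  shift [-0.  19.7 12.2] len 23 rows 1 per row [-0.  19.7 12.2]
  shift [-0.  17.5 15.2] len 23 rows 1 per row [-0.  17.5 15.2]
  shift [-0.  14.9 17.8] len 23 rows 1 per row [-0.  14.9 17.8]
  shift [-0.  11.8 20. ] len 23 rows 1 per row [-0.  11.8 20. ]
```

>>> step_arm --targets '[[[0,0,0],[1,-35,-4],85],[[0,0,0],[1,-35,-4],85],[[0,0,0],[1,-35,-4],85],[[0,0,0],[1,-35,-4],85],[[0,0,0],[0,-35,-1],85]]'

```text
time: 33.32
tool_pos: [0.4844, 0.2934, 0.3343]
tcp_rot: [-3.14, -0.064, -0.003]
wrist_force: [-0.1, 0.2, 0.3]
width: 0.993
grip_force: 0.0
```

>>> step_arm --targets '[[[0,0,0],[0,-36,0],85],[[0,0,0],[0,-36,0],85],[[0,0,0],[0,0,0],85],[[0,0,0],[0,0,30],85],[[0,0,0],[0,0,30],85]]'

```text
time: 33.73
tool_pos: [0.4823, 0.3655, 0.2751]
tcp_rot: [-3.138, -0.068, -0.008]
wrist_force: [0.4, -0.2, -0.3]
width: 0.993
grip_force: 0.0
```

>>> step_arm --targets '[[[0,0,0],[0,0,30],85],[[0,0,0],[0,0,0],85],[[0,0,0],[0,0,0],85]]'

```text
time: 33.98
tool_pos: [0.4797, 0.3624, 0.241]
tcp_rot: [3.138, 0.064, -0.007]
wrist_force: [-0.1, -0.4, -0.1]
width: 0.995
grip_force: 0.0
```

>>> step_arm --targets '[[[0,0,0],[0,15,-5],85],[[0,0,0],[0,15,-5],85],[[0,0,0],[0,12,-4],85],[[0,0,0],[0,13,-5],85],[[0,0,0],[0,13,-3],85]]'

```text
time: 34.4
tool_pos: [0.4844, 0.2945, 0.2687]
tcp_rot: [-3.137, -0.063, -0.008]
wrist_force: [0.1, 4.1, 3.2]
width: 0.989
grip_force: 2.0
```

Run:
```python
from h import *
s=read_state(); print(np.round(tocase(s["tool_pos"]),4)); plan([])
ims=read_camera("scene"); im=read_camera("top")
a=cv2.resize(im[165:285,130:290,::-1],(533,400),interpolation=cv2.INTER_CUBIC)
b=cv2.resize(ims[60:240,210:390,::-1],(400,400),interpolation=cv2.INTER_CUBIC)
cv2.imwrite("pics/l2.png",cv2.resize(np.hstack([a,b]),(800,343)))
```

```text
[-0.0582  0.1316  0.2687]
t 34.4 pos [0.4844 0.2945 0.2687] yaw -1.531 tilt [0.005 0.004] F [0.1 4.1 3.2] w 84.5 grip 2.0
```

View pics/l2.png

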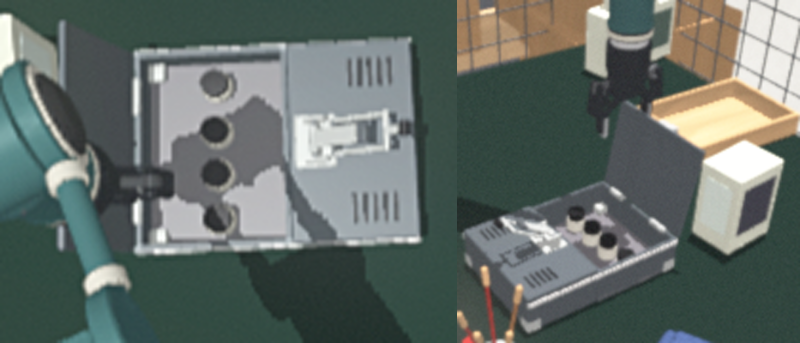

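The lid is following the rear finger (4 N contact). I'll continue the arc.

>>> step_arm --targets '[[[0,0,0],[0,13,-1],85],[[0,0,0],[0,13,-1],85],[[0,0,0],[0,13,0],85],[[0,0,0],[0,12,1],85],[[0,0,0],[0,12,1],85]]'

```text
time: 34.92
tool_pos: [0.4857, 0.2307, 0.2652]
tcp_rot: [-3.141, -0.064, -0.001]
wrist_force: [1.0, 3.1, -0.3]
width: 0.997
grip_force: 1.4
```

>>> step_arm --targets '[[[0,0,0],[0,11,2.5],85],[[0,0,0],[0,11,2.5],85],[[0,0,0],[0,11,4.5],85],[[0,0,0],[0,11,4.5],85],[[0,0,0],[0,10,6],85]]'

```text
time: 35.33
tool_pos: [0.4875, 0.1767, 0.2444]
tcp_rot: [3.141, 0.064, -0.001]
wrist_force: [1.2, 2.1, 0.7]
width: 0.99
grip_force: 1.0
```

>>> step_arm --targets '[[[0,0,0],[0,10,6],85],[[0,0,0],[0,9,7.5],85],[[0,0,0],[0,9,7.5],85],[[0,0,0],[0,7.5,9],85],[[0,0,0],[0,7.5,9],85]]'

```text
time: 35.75
tool_pos: [0.4892, 0.1341, 0.2051]
tcp_rot: [3.141, 0.064, -0.002]
wrist_force: [0.1, 1.4, 0.8]
width: 0.993
grip_force: 0.7
```

>>> step_arm --targets '[[[0,0,0],[0,6,10],85],[[0,0,0],[0,6,10],85],[[0,0,0],[0,0,0],85]]'

```text
time: 36.0
tool_pos: [0.4885, 0.1215, 0.1833]
tcp_rot: [3.139, 0.063, -0.007]
wrist_force: [0.3, -0.5, -0.8]
width: 0.998
grip_force: 0.0
```

Run:
```python
from h import *
s=read_state(); print(np.round(tocase(s["tool_pos"]),4)); plan([])
ims=read_camera("scene"); im=read_camera("top")
a=cv2.resize(im[165:285,130:290,::-1],(533,400),interpolation=cv2.INTER_CUBIC)
b=cv2.resize(ims[60:240,210:390,::-1],(400,400),interpolation=cv2.INTER_CUBIC)
cv2.imwrite("pics/l3.png",cv2.resize(np.hstack([a,b]),(800,343)))
```

```text
[-0.0613 -0.0414  0.1833]
t 36.0 pos [0.4885 0.1215 0.1833] yaw -1.531 tilt [-0.005 -0.002] F [ 0.3 -0.5 -0.8] w 85.2 grip 0.0
```

View pics/l3.png

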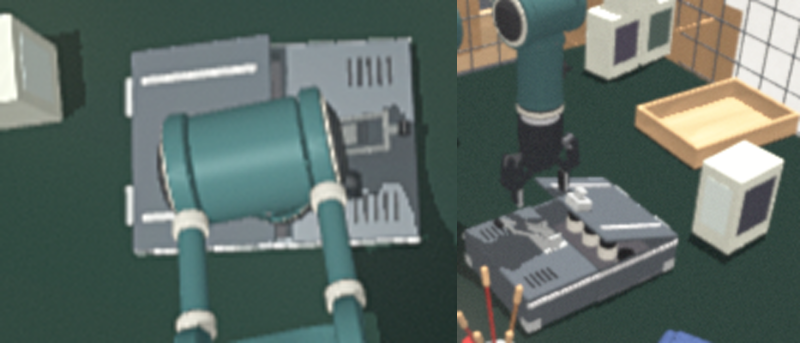

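The lid is at about 0.4 rad and stays put. Now lift, close the fingers and press it down from above.

>>> step_arm --targets '[[[0,0,0],[0,0,-35],60],[[0,0,0],[0,0,-35],20],[[0,0,0],[0,-22,0],0],[[0,0,0],[0,-22,0],0],[[0,0,0],[0,0,0],0]]' --grip_force 25

```text
time: 36.52
tool_pos: [0.4892, 0.1699, 0.2584]
tcp_rot: [-3.138, -0.067, -0.006]
wrist_force: [0.4, 0.6, 0.4]
width: 0.294
grip_force: 0.0
```

>>> step_arm --targets '[[[0,0,0],[0,0,0],0],[[0,0,0],[0,0,20],0],[[0,0,0],[0,0,15],0],[[0,0,0],[0,0,15],0],[[0,0,0],[0,0,15],0]]'

```text
time: 36.93
tool_pos: [0.4882, 0.1662, 0.1905]
tcp_rot: [3.14, 0.064, -0.0]
wrist_force: [0.2, -0.5, 1.8]
width: 0.0
grip_force: 0.6
```

>>> step_arm --targets '[[[0,0,0],[0,0,12],0],[[0,0,0],[0,0,10],0],[[0,0,0],[0,0,8],0],[[0,0,0],[0,0,5],0],[[0,0,0],[0,0,3],0]]'

```text
time: 37.35
tool_pos: [0.4881, 0.1667, 0.1526]
tcp_rot: [3.141, 0.064, -0.001]
wrist_force: [-0.1, -1.3, 2.2]
width: 0.001
grip_force: 0.5
```

Run:
```python
from h import *
s=read_state(); print(np.round(tocase(s["tool_pos"]),4)); plan([])
```

```text
[-0.0597  0.0038  0.1526]
t 37.35 pos [0.4881 0.1667 0.1526] yaw -1.53 tilt [-0.001 -0.   ] F [-0.1 -1.3  2.2] w 0.1 grip 0.5
```

>>> step_arm --targets '[[[0,0,0],[0,0,3],0],[[0,0,0],[0,0,3],0],[[0,0,0],[0,0,2],0],[[0,0,0],[0,0,0],0]]'

```text
time: 37.68
tool_pos: [0.4886, 0.1671, 0.1466]
tcp_rot: [3.141, 0.064, 0.001]
wrist_force: [-3.2, -1.8, 8.1]
width: -0.001
grip_force: 4.1
```

>>> step_arm --targets '[[[0,0,0],[0,0,1.5],0],[[0,0,0],[0,0,0],0],[[0,0,0],[0,0,0],0]]'

```text
time: 37.93
tool_pos: [0.4887, 0.1671, 0.1465]
tcp_rot: [3.141, 0.064, 0.001]
wrist_force: [-7.1, -3.6, 16.2]
width: -0.002
grip_force: 8.4
```

>>> step_arm --targets '[[[0,0,0],[0,0,-30],0],[[0,0,0],[0,0,-40],0],[[0,0,0],[0,0,-40],30],[[0,0,0],[0,0,-40],30],[[0,0,0],[-6,35,0],30]]'

```text
time: 38.35
tool_pos: [0.4889, 0.1363, 0.3043]
tcp_rot: [-3.134, -0.071, -0.028]
wrist_force: [1.6, -0.9, 0.7]
width: 0.351
grip_force: 0.0
```

>>> step_arm --targets '[[[0,0,0],[-6,35,0],30],[[0,0,0],[-6,35,0],30],[[0,0,0],[-6,35,0],30],[[0,0,0],[-6,35,0],30],[[0,0,0],[-6,35,0],30]]'

```text
time: 38.77
tool_pos: [0.4605, -0.0456, 0.2943]
tcp_rot: [3.141, 0.065, 0.003]
wrist_force: [0.3, 0.6, 0.2]
width: 0.353
grip_force: 0.0
```

>>> step_arm --targets '[[[0,0,0],[-6,35,0],30],[[0,0,0],[-6,35,0],30],[[0,0,-0.12],[-6,35,0],30],[[0,0,-0.12],[0,0,0],30],[[0,0,-0.12],[0,0,0],30]]'

```text
time: 39.18
tool_pos: [0.4473, -0.15, 0.2941]
tcp_rot: [3.08, 0.618, 0.002]
wrist_force: [0.3, 0.4, -0.0]
width: 0.355
grip_force: 0.0
```

>>> step_arm --targets '[[[0,0,-0.12],[0,0,0],30],[[0,0,-0.12],[0,0,0],30],[[0,0,-0.12],[0,0,0],30],[[0,0,-0.12],[0,0,0],30],[[0,0,-0.12],[0,0,0],30]]'

```text
time: 39.6
tool_pos: [0.4477, -0.1479, 0.294]
tcp_rot: [2.757, 1.506, 0.001]
wrist_force: [0.0, 0.0, -0.3]
width: 0.353
grip_force: 0.0
```

>>> step_arm --targets '[[[0,0,-0.12],[0,0,0],30],[[0,0,-0.12],[0,0,0],30],[[0,0,-0.12],[0,0,0],30],[[0,0,-0.12],[0,0,0],30],[[0,0,-0.13],[0,0,0],30]]'

```text
time: 40.02
tool_pos: [0.4477, -0.1479, 0.2941]
tcp_rot: [2.182, 2.259, 0.001]
wrist_force: [-0.6, 0.3, 1.1]
width: 0.352
grip_force: 0.0
```

```bash
cat >> h.py <<'E'
def latch(th,ph):
    "points relative to pivot in (y,z), m -> case xyz: loop axis, bar, tab, lever_end"
    e=np.array([-np.cos(th),np.sin(th)]); n=np.array([np.sin(th),np.cos(th)])
    ax=.0209*e-.0068*n; b=np.arctan2(.0068,.0679)-th+ph; d=np.array([np.cos(b),np.sin(b)])
    return {k:np.array([0,-.065+v[0],.096+v[1]]) for k,v in dict(axis=ax,bar=ax+.067*d,tab=ax+.089*d,lever_end=.06*e).items()}
E
python3 - <<'E'
from h import *
plan([])
ims=read_camera("scene"); im=read_camera("top")
for q in("lever_end","bar","tab","keeper"):
    S=tip_of("scene",q);T=tip_of("top",q)
    for s in S[:2]:
        for t in T[:2]:
            X=tri(s["at"][::-1],t["at"][::-1]); e=np.abs(proj("scene",X)[0]-s["at"][::-1]).max()
            if e<5: print(q,np.round(tocase(X),3),round(e,1),round(s["score"],2),round(t["score"],2),np.round(t["at"],1),np.round(s["at"],1))
for th in(.4,.5,.6,.7): print(th,{k:np.round(v[1:],3).tolist() for k,v in latch(th,3.1).items()})
pts=[cw(v) for v in latch(.5,3.1).values()]; p2=[cw(v) for v in latch(.6,3.1).values()]
crop("top",im,200,180,300,260,4,"a.png"); crop("scene",ims,200,130,300,210,4,"b.png")
def ov(n,I,l,t,P):
    o=cv2.resize(I[t:t+80,l:l+100,::-1],None,fx=4,fy=4,interpolation=cv2.INTER_CUBIC)
    for j,Q in enumerate(P):
        for p in proj(n,Q): cv2.circle(o,(int((p[0]+.5-l)*4),int((p[1]+.5-t)*4)),2,[(0,0,255),(0,255,0)][j],-1)
    return o
cv2.imwrite("pics/k1.png",np.hstack([ov("top",im,200,180,[pts,p2]),ov("scene",ims,210,140,[pts,p2])]))
E
```

```text
t 40.02 pos [ 0.4477 -0.1479  0.2941] yaw 0.034 tilt [ 0.001 -0.   ] F [-0.6  0.3  1.1] w 30.0 grip 0.0
lever_end [-0.007 -0.105  0.121] 1.4 0.66 0.8 [213.2 251.2] [178.6 244.3]
bar [-0.002 -0.14   0.132] 3.5 0.53 0.62 [212.7 267.7] [179.9 240.5]
tab [ 0.    -0.154  0.144] 0.5 0.54 0.52 [210.  269.3] [178.6 234. ]
tab [ 0.003 -0.147  0.148] 2.7 0.51 0.52 [210.  269.3] [177.3 238.3]
keeper [ 0.005 -0.02   0.114] 0.8 0.94 0.84 [211.9 225.3] [173.3 270.4]
0.4 {'axis': [-0.087, 0.098], 'bar': [-0.15, 0.12], 'tab': [-0.171, 0.128], 'lever_end': [-0.12, 0.119]}
0.5 {'axis': [-0.087, 0.1], 'bar': [-0.147, 0.129], 'tab': [-0.167, 0.138], 'lever_end': [-0.118, 0.125]}
0.6 {'axis': [-0.086, 0.102], 'bar': [-0.143, 0.137], 'tab': [-0.162, 0.148], 'lever_end': [-0.115, 0.13]}
0.7 {'axis': [-0.085, 0.104], 'bar': [-0.139, 0.144], 'tab': [-0.157, 0.158], 'lever_end': [-0.111, 0.135]}
```

View pics/k1.png

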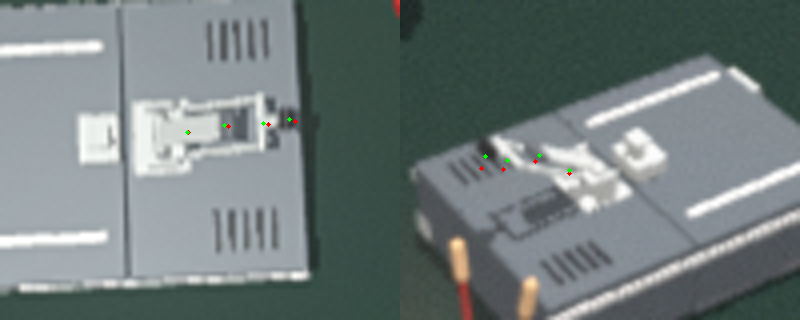

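Run:
```python
from h import *
# dark blob centroids near tab
im=read_camera("top"); ims=read_camera("scene")
def dark(I,l,t,r,b,th=45):
    g=cv2.cvtColor(I,cv2.COLOR_RGB2GRAY)[t:b,l:r].astype(float); w=np.clip(th-g,0,None); yy,xx=np.mgrid[t:b,l:r]; print(g.min().round(),w.sum()); return (xx*w).sum()/w.sum(),(yy*w).sum()/w.sum()
ut=dark(im,269,203,274,215,60); us=dark(ims,226,172,236,181,60); print(ut,us)
X=tri(us,ut); print("tab",np.round(tocase(X),4),proj("scene",X)-us)
# keeper check: known case (0,-.018,.096..)
K=[cw(p) for p in[(0,-.018,.096)]]; print(proj("top",K[0]),proj("scene",K[0]))
```

```text
61.0 0.0
47.0 61.0
(np.float64(nan), np.float64(nan)) (np.float64(231.13114754098362), np.float64(177.45901639344262))
 ** On entry to DLASCL parameter number  4 had an illegal value
 ** On entry to DLASCL parameter number  4 had an illegal value<stdin>:5: RuntimeWarning: invalid value encountered in scalar divide
Traceback (most recent call last):
  File "h.py", line 17, in tri
    X=np.linalg.lstsq(np.vstack(A),np.hstack(b),rcond=None)[0]
      ~~~~~~~~~~~~~~~^^^^^^^^^^^^^^^^^^^^^^^^^^^^^^^^^^^^^^
numpy.linalg.LinAlgError: SVD did not converge in Linear Least Squares
```

Run:
```python
from h import *
for ut in((272,208.7),(272.7,208.7)):
  for us in((231,176),(231.1,177.4)):
    X=tri(us,ut); print("tab",np.round(tocase(X),4),np.round(proj("scene",X)-us,1))
ut=(200+98/4-.5,180+137/4-.5); us=(210+242/4-.5,140+143/4-.5)
X=tri(us,ut); print("keeper top ~",np.round(tocase(X),4),proj("scene",X)-us)
for th in(.55,.6,.65,.7): print(th,np.round(latch(th,3.1)["tab"],4),proj("top",cw(latch(th,3.1)["tab"])),proj("scene",cw(latch(th,3.1)["tab"])))
plan([cw((.001,-.161,.25)),cw((.001,-.161,.149+.067))])
```

```text
tab [ 0.001  -0.1624  0.1587] [[-0.1  0. ]]
tab [ 0.0016 -0.1626  0.1538] [[-0.1  0. ]]
tab [ 0.0012 -0.1636  0.1593] [[-0.4  0. ]]
tab [ 0.0018 -0.1638  0.1544] [[-0.4  0. ]]
keeper top ~ [-1.00e-04 -1.63e-02  1.02e-01] [[-0.33345625  0.05421161]]
0.55 [ 0.     -0.1648  0.1432] [[272.60185326 209.64857774]] [[230.30437593 180.14374679]]
0.6 [ 0.     -0.1623  0.1481] [[271.80200579 209.46587473]] [[230.92430116 178.61035138]]
0.65 [ 0.     -0.1596  0.1529] [[270.91074881 209.29111048]] [[231.61666511 177.07951723]]
0.7 [ 0.     -0.1567  0.1575] [[269.92946041 209.12489402]] [[232.37977213 175.55580696]]
t 40.62 pos [ 0.4475 -0.148   0.2938] yaw 0.028 tilt [0. 0.] F [ 0.8 -0.2  0.1] w 30.2 grip 0.0
  shift [149.5 112.3  43.8] len 192 rows 5 per row [29.9 22.5  8.8]
  shift [-0. -0. 34.] len 34 rows 1 per row [-0. -0. 34.]
```

>>> step_arm --targets '[[[0,0,-0.012],[30,22,9],34],[[0,0,0],[30,22,9],34],[[0,0,0],[30,22,9],34],[[0,0,0],[30,22,9],34],[[0,0,0],[28,22,8],34]]'

```text
time: 41.03
tool_pos: [0.5525, 0.0057, 0.2492]
tcp_rot: [-2.177, -2.265, -0.0]
wrist_force: [0.5, -1.0, 0.6]
width: 0.397
grip_force: 0.0
```

>>> step_arm --targets '[[[0,0,0],[0,0,0],34],[[0,0,0],[0,0,0],34],[[0,0,0],[0,0,0],34],[[0,0,0],[0,0,0],34]]'

```text
time: 41.37
tool_pos: [0.5514, 0.0032, 0.25]
tcp_rot: [2.177, 2.264, -0.0]
wrist_force: [0.4, 0.3, -0.3]
width: 0.395
grip_force: 0.0
```

Run:
```python
from h import *
plan([cw((.001,-.161,.216))])
```

```text
t 41.37 pos [0.5514 0.0032 0.25  ] yaw 0.039 tilt [ 0. -0.] F [ 0.4  0.3 -0.3] w 33.7 grip 0.0
  shift [ 1.2  4.3 34. ] len 34 rows 1 per row [ 1.2  4.3 34. ]
```

>>> step_arm --targets '[[[0,0,0],[1,4,12],34],[[0,0,0],[0,0,12],34],[[0,0,0],[0,0,10],34],[[0,0,0],[0,0,0],34],[[0,0,0],[0,0,0],34]]'

```text
time: 41.78
tool_pos: [0.5545, 0.0049, 0.214]
tcp_rot: [-2.175, -2.263, 0.004]
wrist_force: [-0.8, -0.2, 0.2]
width: 0.398
grip_force: 0.0
```

>>> step_arm --targets '[[[0,0,0],[0,0,0],10],[[0,0,0],[0,0,0],10],[[0,0,0],[0,0,0],10],[[0,0,0],[0,0,0],10],[[0,0,0],[0,0,0],10]]' --grip_force 25

```text
time: 42.2
tool_pos: [0.5551, 0.0049, 0.2158]
tcp_rot: [-2.176, -2.265, 0.002]
wrist_force: [-3.9, -3.1, 1.3]
width: 0.176
grip_force: 27.3
```

Run:
```python
from h import *
s=read_state(); print(np.round(tocase(s["tool_pos"]),4)); plan([])
ims=read_camera("scene"); cv2.imwrite("pics/p1.png",cv2.resize(ims[120:220,185:305,::-1],(720,600),interpolation=cv2.INTER_CUBIC))
```

```text
[ 0.0005 -0.1606  0.2158]
t 42.2 pos [0.5551 0.0049 0.2158] yaw 0.04 tilt [-0.002 -0.001] F [-3.9 -3.1  1.3] w 15.0 grip 27.3
```

View pics/p1.png

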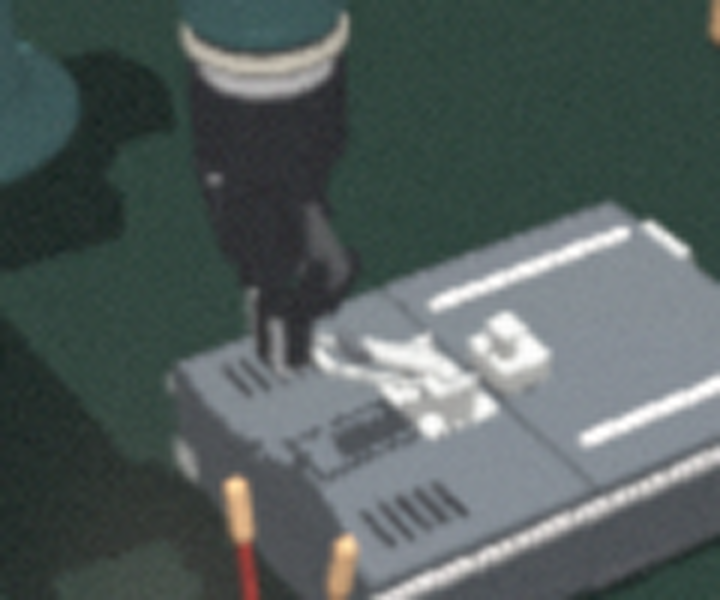

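Tab pinched: width is 15 mm for the 16 mm barrel. Planning its path from the two-link model next.

Run:
```python
from h import *
from scipy.optimize import fsolve
P=np.array([-.065,.096])
bar=P+[.059,-.002]
f=lambda v: latch(v[0],v[1])["bar"][1:]-bar
sol=fsolve(f,[1.7,1.2]); print("final th,ph",sol,latch(*sol))
t0=(.63,3.1); tf=sol
s=read_state(); c=tocase(s["tool_pos"]); off=c-latch(*t0)["tab"]; print("off",off)
# phases
K=[t0,(.68,2.6),(1.0,2.1),(1.5,1.75),(sol[0],1.55),tuple(sol)]
pts=[]; prev=c
for a,b in zip(K,K[1:]):
    n=max(2,int(np.ceil(np.linalg.norm(latch(*b)["tab"]-latch(*a)["tab"])/.016)))
    for k in range(1,n+1):
        th=a[0]+(b[0]-a[0])*k/n; ph=a[1]+(b[1]-a[1])*k/n; L=latch(th,ph); q=L["tab"]+off
        d=(q-prev)*1000; prev=q
        print(round(th,2),round(ph,2),"tab",np.round(L["tab"][1:],3),"bar-keeper mm",np.round((L["bar"][1:]-[-.018,.096])*1000,0),"row [%.1f, 0, %.1f]"%(d[1],-d[2]))
```

```text
final th,ph [1.71710848 1.25624611] {'axis': array([ 0.        , -0.06868032,  0.11766807]), 'bar': array([ 0.   , -0.006,  0.094]), 'tab': array([0.       , 0.0145816, 0.0862284]), 'lever_end': array([ 0.        , -0.05625256,  0.15535893])}
off [0.00047911 0.00012906 0.06481596]
0.64 2.98 tab [-0.153  0.161] bar-keeper mm [-119.   51.] row [7.4, 0, -10.1]
0.66 2.85 tab [-0.145  0.17 ] bar-keeper mm [-112.   58.] row [8.7, 0, -9.0]
0.67 2.73 tab [-0.135  0.178] bar-keeper mm [-105.   63.] row [9.8, 0, -7.7]
0.68 2.6 tab [-0.124  0.184] bar-keeper mm [-97.  68.] row [10.7, 0, -6.3]
0.74 2.5 tab [-0.11   0.191] bar-keeper mm [-86.  73.] row [14.2, 0, -6.5]
0.81 2.4 tab [-0.095  0.195] bar-keeper mm [-74.  77.] row [14.9, 0, -4.2]
0.87 2.3 tab [-0.08   0.197] bar-keeper mm [-63.  79.] row [15.3, 0, -1.8]
0.94 2.2 tab [-0.065  0.196] bar-keeper mm [-51.  78.] row [15.2, 0, 0.6]
1.0 2.1 tab [-0.05   0.193] bar-keeper mm [-40.  76.] row [14.8, 0, 3.0]
1.1 2.03 tab [-0.035  0.188] bar-keeper mm [-28.  73.] row [15.0, 0, 5.0]
1.2 1.96 tab [-0.021  0.18 ] bar-keeper mm [-17.  68.] row [13.9, 0, 7.4]
1.3 1.89 tab [-0.008  0.171] bar-keeper mm [-7. 61.] row [12.3, 0, 9.5]
1.4 1.82 tab [0.002 0.16 ] bar-keeper mm [ 1. 53.] row [10.5, 0, 11.3]
1.5 1.75 tab [0.01  0.147] bar-keeper mm [ 8. 43.] row [8.4, 0, 12.8]
1.57 1.68 tab [0.015 0.136] bar-keeper mm [12. 35.] row [4.9, 0, 11.3]
1.64 1.62 tab [0.019 0.124] bar-keeper mm [15. 26.] row [3.3, 0, 11.8]
1.72 1.55 tab [0.02  0.112] bar-keeper mm [16. 17.] row [1.6, 0, 12.0]
1.72 1.4 tab [0.018 0.099] bar-keeper mm [15.  7.] row [-1.8, 0, 12.9]
1.72 1.26 tab [0.015 0.086] bar-keeper mm [12. -2.] row [-3.7, 0, 12.5]
```

>>> step_arm --targets '[[[0,0,0],[7.4,0,-10.1],10],[[0,0,0],[8.7,0,-9],10],[[0,0,0],[9.8,0,-7.7],10],[[0,0,0],[10.7,0,-6.3],10],[[0,0,0],[0,0,0],10]]'

```text
time: 42.67
tool_pos: [0.5536, 0.0443, 0.2499]
tcp_rot: [-2.173, -2.266, -0.0]
wrist_force: [-5.9, -1.5, -2.7]
width: 0.176
grip_force: 26.7
```

>>> step_arm --targets '[[[0,0,0],[14.2,0,-6.5],10],[[0,0,0],[14.9,0,-4.2],10],[[0,0,0],[15.3,0,-1.8],10],[[0,0,0],[15.2,0,0.6],10],[[0,0,0],[14.8,0,3],10]]'

```text
time: 43.08
tool_pos: [0.5503, 0.1176, 0.2581]
tcp_rot: [-2.175, -2.266, 0.003]
wrist_force: [-6.2, -2.7, -2.6]
width: 0.173
grip_force: 26.1
```

Run:
```python
from h import *
s=read_state(); print(np.round(tocase(s["tool_pos"]),4)); plan([])
ims=read_camera("scene");im=read_camera("top")
a=cv2.resize(ims[100:200,185:305,::-1],(480,400),interpolation=cv2.INTER_CUBIC)
b=cv2.resize(im[165:265,200:280,::-1],(320,400),interpolation=cv2.INTER_CUBIC)
cv2.imwrite("pics/p2.png",np.hstack([a,b]))
```

```text
[ 0.0003 -0.0479  0.2581]
t 43.08 pos [0.5503 0.1176 0.2581] yaw 0.041 tilt [-0.002 -0.001] F [-6.2 -2.7 -2.6] w 14.8 grip 26.1
```

View pics/p2.png

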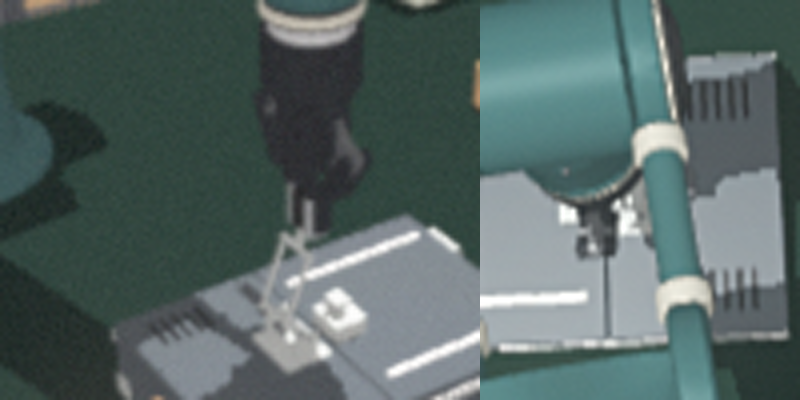

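The loop follows: its rods stand upright in the scene crop at about (285,280). There's a slight side force, so I shift 1.5 mm in -x and continue.

>>> step_arm --targets '[[[0,0,0],[15,-1,5],10],[[0,0,0],[13.9,-0.5,7.4],10],[[0,0,0],[12.3,0,9.5],10],[[0,0,0],[10.5,0,11.3],10],[[0,0,0],[8.4,0,12.8],10]]'

```text
time: 43.6
tool_pos: [0.5471, 0.1775, 0.2122]
tcp_rot: [2.174, 2.267, -0.0]
wrist_force: [-3.8, -4.8, 0.0]
width: 0.178
grip_force: 24.4
```

>>> step_arm --targets '[[[0,0,0],[4.9,0,11.3],10],[[0,0,0],[3.3,0,11.8],10],[[0,0,0],[1.6,0,6],10],[[0,0,0],[0,0,0],10],[[0,0,0],[0,0,0],10]]'

```text
time: 44.02
tool_pos: [0.5467, 0.1866, 0.183]
tcp_rot: [-2.175, -2.266, 0.001]
wrist_force: [-5.6, -2.9, -0.1]
width: 0.171
grip_force: 24.3
```

Run:
```python
from h import *
s=read_state(); print(np.round(tocase(s["tool_pos"]),4)); plan([])
ims=read_camera("scene")
for q in("bar","tab","keeper","lever_end"): print(q,[(round(d["score"],2),np.round(d["at"],1).tolist()) for d in tip_of("scene",q)][:2])
print("keeper model",np.round(proj("scene",cw((0,-.018,.096))),1), "bar est", proj("scene",cw((0,-.002,.117))))
o=cv2.resize(ims[115:215,205:325,::-1],(720,600),interpolation=cv2.INTER_CUBIC)
cv2.imwrite("pics/p3.png",o)
```

```text
[-0.0004  0.0213  0.183 ]
t 44.02 pos [0.5467 0.1866 0.183 ] yaw 0.041 tilt [-0.001 -0.   ] F [-5.6 -2.9 -0.1] w 14.6 grip 24.3
bar [(0.52, [171.6, 270.0]), (0.19, [181.9, 351.4])]
tab [(0.52, [171.6, 278.8]), (0.18, [167.0, 304.7])]
keeper [(0.73, [175.4, 272.3])]
lever_end [(0.52, [167.7, 250.8])]
keeper model [[269.2 176.9]] bar est [[273.3126451  170.27170338]]
```

View pics/p3.png

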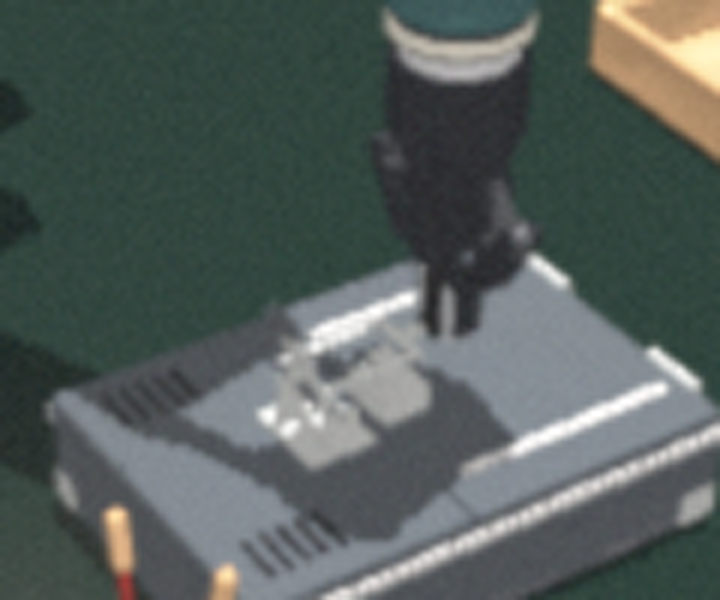

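Tab is above the hook position, with the lever upright. I'll descend in small steps and watch the force.

>>> step_arm --targets '[[[0,0,0],[0,-0.5,6],10],[[0,0,0],[-1,0,6],10],[[0,0,0],[-1,0,6],10],[[0,0,0],[0,0,0],10]]'

```text
time: 44.6
tool_pos: [0.5472, 0.1863, 0.1688]
tcp_rot: [-2.176, -2.263, -0.007]
wrist_force: [-10.4, 2.7, 15.1]
width: 0.174
grip_force: 26.9
```

>>> step_arm --targets '[[[0,0,0],[-1.5,0,5],10],[[0,0,0],[-1.5,0,4],10],[[0,0,0],[0,0,0],10]]'

```text
time: 44.85
tool_pos: [0.5484, 0.1861, 0.1619]
tcp_rot: [-2.177, -2.261, -0.018]
wrist_force: [-11.7, 12.5, 19.2]
width: 0.175
grip_force: 31.9
```

Run:
```python
from h import *
s=read_state(); print(np.round(tocase(s["tool_pos"]),4)); plan([])
```

```text
[0.0013 0.0207 0.1619]
t 44.85 pos [0.5484 0.1861 0.1619] yaw 0.038 tilt [0.006 0.01 ] F [-11.7  12.5  19.2] w 15.0 grip 31.9
```

>>> step_arm --targets '[[[0,0,0],[3,0,-6],10],[[0,0,0],[4,0,-6],10],[[0,0,0],[4,0,-4],10],[[0,0,0],[0,0,0],10],[[0,0,0],[0,0,0],10]]'

```text
time: 45.27
tool_pos: [0.5465, 0.193, 0.1732]
tcp_rot: [2.176, 2.266, 0.003]
wrist_force: [-3.5, -0.8, -0.8]
width: 0.17
grip_force: 29.5
```

Run:
```python
from h import *
s=read_state(); print(np.round(tocase(s["tool_pos"]),4)); plan([])
ims=read_camera("scene"); im=read_camera("top")
for n in("scene","top"):
  for q in("bar","tab","keeper","lever_end","latch_pivot"): print(n,q,[(round(d["score"],2),np.round(d["at"],1).tolist()) for d in tip_of(n,q)][:2])
for th,ph in((1.6,1.6),(1.72,1.5),(1.85,1.6)):
    L=latch(th,ph); print(th,ph,{k:(np.round(proj("scene",cw(v))[0][::-1],1).tolist(),np.round(proj("top",cw(v))[0][::-1],1).tolist()) for k,v in L.items()}, np.round(L["tab"],3))
```

```text
[-0.0003  0.0276  0.1732]
t 45.27 pos [0.5465 0.193  0.1732] yaw 0.041 tilt [0.002 0.001] F [-3.5 -0.8 -0.8] w 14.5 grip 29.5
scene bar [(0.55, [169.7, 275.5])]
scene tab [(0.65, [170.2, 274.5]), (0.4, [168.1, 282.0])]
scene keeper [(0.61, [175.9, 272.2])]
scene lever_end [(0.65, [166.9, 258.2])]
scene latch_pivot [(0.77, [185.5, 257.4]), (0.39, [181.5, 349.9])]
top bar [(0.54, [148.4, 300.8])]
top tab []
top keeper [(0.66, [216.6, 225.3])]
top lever_end [(0.74, [148.0, 301.8]), (0.64, [213.3, 238.6])]
top latch_pivot [(0.62, [211.1, 242.8]), (0.41, [216.9, 223.7])]
1.6 1.6 {'axis': ([177.0, 255.8], [212.2, 241.3]), 'bar': ([168.8, 272.7], [212.9, 219.0]), 'tab': ([166.2, 278.2], [213.1, 211.6]), 'lever_end': ([166.4, 257.8], [210.6, 237.9])} [0.    0.017 0.126]
1.72 1.5 {'axis': ([176.6, 256.4], [212.2, 240.5]), 'bar': ([172.1, 273.2], [213.5, 218.8]), 'tab': ([170.6, 278.6], [213.9, 211.7]), 'lever_end': ([165.9, 259.7], [210.8, 235.4])} [0.    0.02  0.107]
1.85 1.6 {'axis': ([176.3, 257.2], [212.2, 239.5]), 'bar': ([172.2, 273.9], [213.6, 218.0]), 'tab': ([171.0, 279.2], [214.0, 211.0]), 'lever_end': ([165.6, 261.7], [210.9, 232.9])} [0.    0.022 0.105]
```

>>> step_arm --targets '[[[0,0,0],[0,-0.5,3],10],[[0,0,0],[0,0,3],10],[[0,0,0],[0,0,0],10]]'

```text
time: 46.12
tool_pos: [0.546, 0.1918, 0.1652]
tcp_rot: [2.176, 2.266, 0.0]
wrist_force: [-1.3, 0.9, 0.6]
width: 0.169
grip_force: 30.0
```

>>> step_arm --targets '[[[0,0,0],[-0.5,0,3],10],[[0,0,0],[-0.5,0,2],10],[[0,0,0],[0,0,0],10]]'

```text
time: 46.37
tool_pos: [0.5458, 0.1907, 0.1602]
tcp_rot: [2.177, 2.265, -0.0]
wrist_force: [-1.0, 2.7, 0.7]
width: 0.174
grip_force: 29.7
```

>>> step_arm --targets '[[[0,0,0],[-0.5,0,2],10],[[0,0,0],[-0.5,0,2],10],[[0,0,0],[0,0,0],10]]'

```text
time: 46.62
tool_pos: [0.5458, 0.1897, 0.1563]
tcp_rot: [2.176, 2.266, -0.0]
wrist_force: [-1.1, 1.6, 0.7]
width: 0.172
grip_force: 29.6
```

Run:
```python
from h import *
s=read_state(); print(np.round(tocase(s["tool_pos"]),4)); plan([])
```

```text
[-0.0012  0.0244  0.1563]
t 46.62 pos [0.5458 0.1897 0.1563] yaw 0.04 tilt [-0. -0.] F [-1.1  1.6  0.7] w 14.7 grip 29.6
```

The bar cleared the lip this time, with almost no force. I'll go on down to the pedestal.

>>> step_arm --targets '[[[0,0,0],[-0.5,0,2],10],[[0,0,0],[-0.5,0,2],10],[[0,0,0],[0,0,0],10]]'

```text
time: 46.87
tool_pos: [0.5458, 0.1887, 0.1522]
tcp_rot: [2.176, 2.266, -0.0]
wrist_force: [-1.1, 2.0, -0.2]
width: 0.175
grip_force: 29.6
```

>>> step_arm --targets '[[[0,0,0],[0,0,2],10],[[0,0,0],[0,0,0],10],[[0,0,0],[0,0,0],10]]'

```text
time: 47.12
tool_pos: [0.5459, 0.1885, 0.1506]
tcp_rot: [2.176, 2.265, -0.001]
wrist_force: [-2.6, -0.9, 1.7]
width: 0.174
grip_force: 29.5
```

>>> step_arm --targets '[[[0,0,0],[0,0,1.5],10],[[0,0,0],[0,0,0],10]]'

```text
time: 47.28
tool_pos: [0.5458, 0.1884, 0.149]
tcp_rot: [2.176, 2.266, -0.001]
wrist_force: [-1.5, -1.3, 1.5]
width: 0.172
grip_force: 29.3
```

>>> step_arm --targets '[[[0,0,0],[0,0,1],10],[[0,0,0],[0,0,0],10],[[0,0,0],[0,0,0],10]]'

```text
time: 47.53
tool_pos: [0.5459, 0.1885, 0.1482]
tcp_rot: [2.176, 2.265, -0.001]
wrist_force: [-1.6, -2.2, 2.4]
width: 0.17
grip_force: 29.1
```

>>> step_arm --targets '[[[0,0,0],[-2,0,0],10],[[0,0,0],[-2,0,0],10],[[0,0,0],[0,0,0],10]]'

```text
time: 47.78
tool_pos: [0.546, 0.1853, 0.1481]
tcp_rot: [-2.176, -2.265, -0.002]
wrist_force: [-1.9, 2.6, 0.4]
width: 0.17
grip_force: 29.2
```

Run:
```python
from h import *
s=read_state(); print(np.round(tocase(s["tool_pos"]),4)); plan([])
```

```text
[-0.0011  0.02    0.1481]
t 47.78 pos [0.546  0.1853 0.1481] yaw 0.04 tilt [0.    0.001] F [-1.9  2.6  0.4] w 14.5 grip 29.2
```

>>> step_arm --targets '[[[0,0,0],[-1.5,0,0],10],[[0,0,0],[-1.5,0,0],10],[[0,0,0],[0,0,0],10]]'

```text
time: 48.03
tool_pos: [0.5462, 0.1821, 0.1482]
tcp_rot: [-2.176, -2.265, -0.001]
wrist_force: [-1.9, 3.8, 0.5]
width: 0.171
grip_force: 29.1
```

>>> step_arm --targets '[[[0,0,0],[0,0,0],10],[[0,0,0],[0,0,0],10]]'

```text
time: 48.2
tool_pos: [0.5461, 0.1821, 0.1482]
tcp_rot: [-2.176, -2.265, -0.001]
wrist_force: [-1.1, 4.4, -0.4]
width: 0.171
grip_force: 29.2
```

Run:
```python
from h import *
s=read_state(); print(np.round(tocase(s["tool_pos"]),4)); plan([])
ims=read_camera("scene")
for q in("bar","tab","keeper","lever_end"): print(q,[(round(d["score"],2),np.round(d["at"],1).tolist()) for d in tip_of("scene",q)][:2])
```

```text
[-0.0011  0.0168  0.1482]
t 48.2 pos [0.5461 0.1821 0.1482] yaw 0.04 tilt [0. 0.] F [-1.1  4.4 -0.4] w 14.6 grip 29.2
bar [(0.74, [272.9, 234.0]), (0.62, [290.9, 157.4])]
tab [(0.57, [176.1, 279.2])]
keeper [(0.63, [177.0, 272.2]), (0.54, [271.9, 235.2])]
lever_end [(0.67, [171.1, 253.5])]
```

>>> step_arm --targets '[[[0,0,0],[0,0,0],34],[[0,0,0],[0,0,0],34],[[0,0,0],[0,0,0],34],[[0,0,0],[0,0,0],34],[[0,0,0],[0,0,0],34]]'

```text
time: 48.87
tool_pos: [0.5463, 0.1815, 0.1482]
tcp_rot: [2.176, 2.265, -0.0]
wrist_force: [-0.1, -0.4, 0.3]
width: 0.394
grip_force: 0.0
```

>>> step_arm --targets '[[[0,0,0],[0,0,-12],34],[[0,0,0],[0,0,-25],34],[[0,0,0],[0,0,-35],34],[[0,0,0],[0,0,-30],34],[[0,0,0],[0,0,0],0]]'

```text
time: 49.28
tool_pos: [0.5501, 0.1829, 0.2591]
tcp_rot: [2.171, 2.261, 0.018]
wrist_force: [1.3, 0.7, 1.5]
width: 0.271
grip_force: 0.0
```

Run:
```python
from h import *
s=read_state(); c=tocase(s["tool_pos"]); print(np.round(c,4)); plan([])
ims=read_camera("scene"); im=read_camera("top")
for n in("scene","top"):
  for q in("bar","tab","keeper","lever_end"): print(n,q,[(round(d["score"],2),np.round(d["at"],1).tolist()) for d in tip_of(n,q)][:2])
for th in(1.3,1.5): print(th,np.round(proj("scene",cw(latch(th,1.2)["lever_end"]))[0][::-1],1))
print("bar hooked",np.round(proj("scene",cw((0,-.011,.093)))[0][::-1],1),"tab",np.round(proj("scene",cw((0,.010,.086)))[0][::-1],1))
P=np.array([-.065,.096]); prev=c[1:]
W=[(-.040,.262),(-.040,.2196)]
for th in np.r_[1.5:0.09:-.1,0.0,-.04]:
    e=np.array([-np.cos(th),np.sin(th)]); n=np.array([np.sin(th),np.cos(th)]); t=P+.05*e+(.0045+.011*np.sin(max(th,0)))*n; W.append((t[0],t[1]+.0726))
for w in W:
    d=(np.array(w)-prev)*1000; prev=np.array(w); print(np.round(w,4),"[%.1f,0,%.1f]"%(d[0],-d[1]))
```

```text
[0.0028 0.0174 0.2591]
t 49.28 pos [0.5501 0.1829 0.2591] yaw 0.04 tilt [0.013 0.004] F [1.3 0.7 1.5] w 23.2 grip 0.0
scene bar [(0.59, [173.9, 273.6])]
scene tab [(0.46, [182.2, 353.6]), (0.38, [175.3, 275.2])]
scene keeper [(0.88, [176.5, 274.8])]
scene lever_end [(0.7, [167.8, 254.2])]
top bar []
top tab []
top keeper [(0.82, [213.9, 225.3])]
top lever_end [(0.76, [213.1, 246.4])]
1.3 [168.8 253.1]
1.5 [167.1 256.2]
bar hooked [177.  270.9] tab [176.6 276. ]
[-0.04   0.262] [-57.4,0,-2.9]
[-0.04    0.2196] [0.0,0,42.4]
[-0.0531  0.2196] [-13.1,0,0.0]
[-0.0584  0.2205] [-5.3,0,-0.9]
[-0.0638  0.2208] [-5.4,0,-0.3]
[-0.0694  0.2205] [-5.5,0,0.3]
[-0.0749  0.2196] [-5.6,0,0.9]
[-0.0804  0.2181] [-5.5,0,1.5]
[-0.0858  0.2159] [-5.4,0,2.2]
[-0.0909  0.2131] [-5.1,0,2.8]
[-0.0958  0.2097] [-4.8,0,3.4]
[-0.1002  0.2057] [-4.4,0,4.0]
[-0.1042  0.2011] [-4.0,0,4.5]
[-0.1076  0.1962] [-3.4,0,5.0]
[-0.1105  0.1908] [-2.8,0,5.4]
[-0.1127  0.1851] [-2.2,0,5.7]
[-0.1142  0.1792] [-1.5,0,5.9]
[-0.115   0.1731] [-0.8,0,6.1]
[-0.1151  0.1711] [-0.1,0,2.0]
```

>>> step_arm --targets '[[[0,0,0],[-19,0,0],0],[[0,0,0],[-19,0,0],0],[[0,0,0],[-18,0,0],0],[[0,0,0],[0,0,0],0],[[0,0,0],[0,0,0],0]]'

```text
time: 50.2
tool_pos: [0.5483, 0.1254, 0.2497]
tcp_rot: [-2.178, -2.263, 0.001]
wrist_force: [-0.3, 0.1, 0.1]
width: -0.001
grip_force: 0.0
```

Run:
```python
from h import *
s=read_state(); c=tocase(s["tool_pos"]); print(np.round(c,4)); plan([])
```

```text
[-0.0013 -0.04    0.2497]
t 50.2 pos [0.5483 0.1254 0.2497] yaw 0.038 tilt [-0.001  0.   ] F [-0.3  0.1  0.1] w -0.1 grip 0.0
```

>>> step_arm --targets '[[[0,0,0],[0,0,15],0],[[0,0,0],[0,0,15],0],[[0,0,0],[0,0,0],0],[[0,0,0],[-6,0,0],0],[[0,0,0],[-7,0,0],0]]'

```text
time: 50.62
tool_pos: [0.5491, 0.1134, 0.2206]
tcp_rot: [2.174, 2.267, 0.0]
wrist_force: [-0.3, 0.2, -0.4]
width: 0.005
grip_force: 0.0
```

>>> step_arm --targets '[[[0,0,0],[-5.3,0,-0.9],0],[[0,0,0],[-5.4,0,-0.3],0],[[0,0,0],[-5.5,0,0.3],0],[[0,0,0],[-5.6,0,0.9],0],[[0,0,0],[-5.5,0,1.5],0]]'

```text
time: 51.03
tool_pos: [0.5504, 0.0852, 0.2191]
tcp_rot: [2.177, 2.265, 0.002]
wrist_force: [0.1, 1.6, -0.4]
width: 0.001
grip_force: 0.9
```

>>> step_arm --targets '[[[0,0,0],[-5.4,0,2.2],0],[[0,0,0],[-5.1,0,2.8],0],[[0,0,0],[-4.8,0,3.4],0],[[0,0,0],[0,0,0],0],[[0,0,0],[0,0,0],0]]'

```text
time: 51.45
tool_pos: [0.5505, 0.0698, 0.2099]
tcp_rot: [2.177, 2.265, -0.002]
wrist_force: [0.6, 0.7, -0.1]
width: -0.002
grip_force: 0.3
```

Run:
```python
from h import *
s=read_state(); c=tocase(s["tool_pos"]); print(np.round(c,4)); plan([])
ims=read_camera("scene")
for q in("bar","tab","keeper","lever_end"): print(q,[(round(d["score"],2),np.round(d["at"],1).tolist()) for d in tip_of("scene",q)][:2])
for th in(.5,.7,.9): print(th,np.round(proj("scene",cw(latch(th,1.2)["lever_end"]))[0][::-1],1))
```

```text
[-0.0014 -0.0956  0.2099]
t 51.45 pos [0.5505 0.0698 0.2099] yaw 0.04 tilt [-0.001 -0.001] F [ 0.6  0.7 -0.1] w -0.2 grip 0.3
bar [(0.41, [173.0, 272.1])]
tab [(0.38, [177.9, 276.4])]
keeper [(0.75, [176.3, 271.9]), (0.43, [174.6, 269.2])]
lever_end [(0.57, [175.5, 247.5])]
0.5 [179.9 243.5]
0.7 [176.7 245.2]
0.9 [173.7 247.4]
```

>>> step_arm --targets '[[[0,0,0],[3,0,-25],0],[[0,0,0],[0,0,-35],0],[[0,0,0],[-30,-20,-20],0],[[0,0,0],[-32,-25,0],0],[[0,0,0],[-32,-25,0],0]]'

```text
time: 52.12
tool_pos: [0.485, -0.024, 0.2927]
tcp_rot: [2.17, 2.266, 0.003]
wrist_force: [0.4, -1.1, -0.5]
width: -0.004
grip_force: 0.0
```

>>> step_arm --targets '[[[0,0,0],[-32,-25,0],0],[[0,0,0],[-32,-25,0],0],[[0,0,0],[-32,0,0],0],[[0,0,0],[0,0,0],0]]'

```text
time: 52.45
tool_pos: [0.4371, -0.1255, 0.2907]
tcp_rot: [2.179, 2.259, -0.003]
wrist_force: [0.7, 0.4, 0.5]
width: -0.003
grip_force: 0.0
```

Run:
```python
from h import *
plan([])
ims=read_camera("scene"); im=read_camera("top")
for n in("scene","top"):
  for q in("bar","tab","keeper","lever_end"): print(n,q,[(round(d["score"],2),np.round(d["at"],1).tolist()) for d in tip_of(n,q)][:2])
for nm,b,t in(("hook",(0,-.015,.093),(0,.0067,.089)),("onlip",(0,-.018,.109),(0,.004,.110))):
  for n in("scene","top"): print(nm,n,"bar",np.round(proj(n,cw(b))[0][::-1],1),"tab",np.round(proj(n,cw(t))[0][::-1],1))
for n,I,r0,r1,c0,c1 in(("scene",ims,164,188,262,288),("top",im,202,226,206,234)):
    g=cv2.cvtColor(I,cv2.COLOR_RGB2GRAY)[r0:r1,c0:c1]; print(n,"cols",c0)
    for i,row in enumerate(g): print(r0+i," ".join("%3d"%v for v in row))
```

```text
t 52.45 pos [ 0.4371 -0.1255  0.2907] yaw 0.036 tilt [ 0.001 -0.004] F [0.7 0.4 0.5] w -0.3 grip 0.0
scene bar [(0.52, [176.0, 269.7])]
scene tab [(0.55, [178.0, 276.7]), (0.54, [175.5, 273.0])]
scene keeper [(0.82, [174.2, 270.7])]
scene lever_end [(0.49, [172.8, 251.7])]
top bar [(0.56, [218.8, 224.8]), (0.49, [149.6, 303.1])]
top tab [(0.48, [212.5, 218.1]), (0.41, [212.3, 239.9])]
top keeper [(0.6, [214.1, 226.3])]
top lever_end [(0.59, [213.9, 248.1])]
hook scene bar [177.4 269.9] tab [176.2 275.2]
hook top bar [213.9 223.6] tab [214.4 216.7]
onlip scene bar [173.8 269.3] tab [171.4 274.7]
onlip top bar [213.3 224. ] tab [213.5 216.7]
scene cols 262
164 138 139 140 143 138 141 150 154 182 228 247 247 238 235 211 178 158 149 143 141 140 140 141 143 142 140
165 139 140 138 145 157 182 213 220 244 240 240 227 199 171 152 146 141 140 139 138 143 143 139 141 140 140
166 141 151 161 184 228 249 247 227 226 199 177 161 150 143 141 142 140 140 142 138 140 141 139 141 142 140
167 182 222 239 245 240 239 222 183 162 146 146 143 141 140 138 141 141 139 141 142 139 139 140 141 141 140
168 2
[... 4251 characters left out ...]
 193
220 164 164 165 165 164 164 165 166 164 166 165 164 162 173 221 211 209 206 193 189 193 195 198 200 195 188 180 201
221 164 165 165 164 164 165 165 165 166 165 165 164 164 165 176 162 162 168 168 151 150 158 159 162 150 122 168 204
222 164 164 165 165 164 166 165 165 166 165 165 165 165 165 165 163 163 165 165 163 163 164 165 165 150 110 169 199
223 166 166 165 165 165 166 166 165 166 166 166 166 165 166 165 165 165 165 166 166 166 166 166 167 153 109 166 184
224 166 166 166 166 165 167 166 165 166 165 166 165 166 166 165 167 165 165 165 166 166 166 167 167 154 110 167 169
225 166 166 167 167 166 166 166 166 168 166 167 167 166 167 166 167 166 166 166 165 167 165 167 168 157 107 167 168
```

Printed patches put the black tab at top (214.3, 216.5) and scene (175, 275.8). That matches the hooked model rather than "on the lip". Back to the lever to press it down.

Run:
```python
from h import *
print(tri((275.6,174.9),(216.5,214.3)), np.round(tocase(tri((275.6,174.9),(216.5,214.3))),4))
plan([cw((0,-.0925,.285)),cw((0,-.0925,.22)),cw((0,-.0958,.2097))])
```

```text
[0.5477008  0.17258627 0.09412919] [0.     0.0072 0.0941]
t 52.95 pos [ 0.4385 -0.1205  0.2902] yaw 0.042 tilt [-0.  0.] F [-0.6 -0.  -0.6] w -0.0 grip 0.0
  shift [188.5 121.3   5.1] len 224 rows 6 per row [31.4 20.2  0.9]
  shift [-0.  0. 65.] len 65 rows 2 per row [-0.   0.  32.5]
  shift [-3.3  0.  10.3] len 11 rows 1 per row [-3.3  0.  10.3]
```

>>> step_arm --targets '[[[0,0,0],[31.5,20,1],0],[[0,0,0],[31.5,20,1],0],[[0,0,0],[31.5,20,1],0],[[0,0,0],[31.5,20,1],0],[[0,0,0],[31.5,20,1],0]]'

```text
time: 53.37
tool_pos: [0.5325, 0.0422, 0.2853]
tcp_rot: [2.175, 2.266, 0.0]
wrist_force: [0.6, -0.4, -0.3]
width: -0.003
grip_force: 0.0
```

>>> step_arm --targets '[[[0,0,0],[31,21,0],0],[[0,0,0],[0,0,0],0],[[0,0,0],[0,0,30],0],[[0,0,0],[0,0,25],0],[[0,0,0],[0,0,0],0]]'

```text
time: 53.78
tool_pos: [0.5504, 0.0717, 0.2267]
tcp_rot: [-2.173, -2.267, 0.007]
wrist_force: [-0.2, -0.1, 0.3]
width: 0.002
grip_force: 0.0
```

Run:
```python
from h import *
print(np.round(tocase(read_state()["tool_pos"]),4))
plan([cw((0,-.0958,.2097))])
```

```text
[-0.0015 -0.0937  0.2267]
t 53.78 pos [0.5504 0.0717 0.2267] yaw 0.042 tilt [-0.004 -0.002] F [-0.2 -0.1  0.3] w 0.2 grip 0.0
  shift [-2.   1.5 17. ] len 17 rows 1 per row [-2.   1.5 17. ]
```

>>> step_arm --targets '[[[0,0,0],[-1,1,10],0],[[0,0,0],[-1,0,10],0],[[0,0,0],[-4.4,0,4],0],[[0,0,0],[-4,0,4.5],0],[[0,0,0],[0,0,0],0]]'

```text
time: 54.2
tool_pos: [0.5531, 0.0611, 0.2016]
tcp_rot: [-2.177, -2.265, -0.001]
wrist_force: [0.6, 0.4, 1.6]
width: -0.002
grip_force: 0.4
```

>>> step_arm --targets '[[[0,0,0],[-3.4,0,5],0],[[0,0,0],[-2.8,0,5.4],0],[[0,0,0],[-2.2,0,5.7],0],[[0,0,0],[0,0,0],0]]'

```text
time: 54.53
tool_pos: [0.5521, 0.0525, 0.1837]
tcp_rot: [-2.175, -2.264, 0.005]
wrist_force: [-0.3, -0.8, 0.1]
width: -0.003
grip_force: 0.0
```

>>> step_arm --targets '[[[0,0,0],[-1.5,0,5.9],0],[[0,0,0],[-0.8,0,4],0],[[0,0,0],[0,0,0],0]]'

```text
time: 54.78
tool_pos: [0.5525, 0.0506, 0.1742]
tcp_rot: [-2.175, -2.265, 0.003]
wrist_force: [-0.7, -0.9, -0.2]
width: -0.004
grip_force: 0.0
```

Run:
```python
from h import *
print(np.round(tocase(read_state()["tool_pos"]),4)); plan([])
```

```text
[-0.0002 -0.1149  0.1742]
t 54.78 pos [0.5525 0.0506 0.1742] yaw 0.04 tilt [-0.003 -0.   ] F [-0.7 -0.9 -0.2] w -0.4 grip 0.0
```

>>> step_arm --targets '[[[0,0,0],[0,0,2],0],[[0,0,0],[0,0,2],0],[[0,0,0],[0,0,0],0]]'

```text
time: 55.03
tool_pos: [0.5536, 0.0509, 0.1717]
tcp_rot: [2.176, 2.266, 0.0]
wrist_force: [-0.5, 0.3, 0.6]
width: -0.003
grip_force: 0.0
```

>>> step_arm --targets '[[[0,0,0],[0,0,2],0],[[0,0,0],[0,0,2],0],[[0,0,0],[0,0,0],0]]'

```text
time: 55.28
tool_pos: [0.554, 0.0509, 0.171]
tcp_rot: [2.176, 2.266, 0.001]
wrist_force: [-7.5, -0.7, 16.4]
width: -0.002
grip_force: 8.5
```

The lever hits a hard stop at tip height 98.4 mm, which is its flat height. Backing off and verifying.

>>> step_arm --targets '[[[0,0,0],[0,0,-15],0],[[0,0,0],[0,0,-35],0],[[0,0,0],[0,0,-35],0],[[0,0,0],[-32,-25,-20],0],[[0,0,0],[-32,-25,0],0]]'

```text
time: 55.7
tool_pos: [0.5116, -0.0121, 0.2776]
tcp_rot: [2.166, 2.263, 0.012]
wrist_force: [0.8, -1.1, 0.6]
width: -0.002
grip_force: 0.0
```

>>> step_arm --targets '[[[0,0,0],[-32,-25,0],0],[[0,0,0],[-32,-25,0],0],[[0,0,0],[-32,-10,0],0],[[0,0,0],[0,0,0],0],[[0,0,0],[0,0,0],0]]'

```text
time: 56.12
tool_pos: [0.4514, -0.1121, 0.2715]
tcp_rot: [2.18, 2.261, 0.001]
wrist_force: [-1.0, 0.1, -0.3]
width: 0.005
grip_force: 0.0
```

Run:
```python
from h import *
plan([])
ims=read_camera("scene"); im=read_camera("top")
for q in("bar","tab","keeper","lever_end","sleeve_mid"):
  S=tip_of("scene",q);T=tip_of("top",q)
  for s in S[:2]:
    for t in T[:2]:
      X=tri(s["at"][::-1],t["at"][::-1]); e=np.abs(proj("scene",X)[0]-s["at"][::-1]).max()
      if e<5: print(q,np.round(tocase(X),3),round(e,1))
print("model",{k:np.round(v,3).tolist() for k,v in latch(0,0).items()})
for n,I,r0,r1,c0,c1 in(("scene",ims,170,181,268,282),("top",im,209,220,211,224)):
    g=cv2.cvtColor(I,cv2.COLOR_RGB2GRAY)[r0:r1,c0:c1].astype(float); w=np.clip(110-g,0,None); yy,xx=np.mgrid[r0:r1,c0:c1]; print(n,(yy*w).sum()/w.sum(),(xx*w).sum()/w.sum())
for n in("scene","top"): print(n,np.round(proj(n,cw((0,.0067,.097)))[0][::-1],1),np.round(proj(n,cw((0,.0067,.113)))[0][::-1],1))
```

```text
t 56.12 pos [ 0.4514 -0.1121  0.2715] yaw 0.036 tilt [ 0.001 -0.   ] F [-1.   0.1 -0.3] w 0.4 grip 0.0
bar [-0.002 -0.012  0.107] 0.2
tab [0.002 0.017 0.099] 0.1
keeper [ 0.002 -0.02   0.099] 1.1
lever_end [-0.001 -0.12   0.098] 0.8
sleeve_mid [-0.104 -0.55   0.095] 1.5
model {'axis': [0.0, -0.086, 0.089], 'bar': [0.0, -0.019, 0.096], 'tab': [0.0, 0.003, 0.098], 'lever_end': [0.0, -0.125, 0.096]}
scene 173.22657952069716 275.62745098039215
top 214.43675417661098 216.11694510739858
scene [174.3 275.3] [170.4 275.4]
top [214.1 216.4] [213.5 215.7]
```

```bash
python3 -c "
from workcell import finish_job; print(finish_job())"
```

```text
the job is handed in; nothing more can be done
None
```

I finished every step and handed the job in, but the hand-in returned no verdict; my last check put the loop hooked on the keeper, the lever flat and the lid shut, with the sleeve forward and all four pots upright in the bay.

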